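# Open the laser console's bypass door and clamp the filter cassette with its cam

### The arm

A 7-joint arm with a two-finger parallel gripper is mounted at the origin on the work surface. World frame = base frame: x ahead of the robot, y to its left, z up, the work surface at z = 0. Lengths are in m, angles in rad, forces in N, time in s.
With the tool pointing down it reaches from about 0.35 to 0.9 m from the base axis. Payload 8.1 kg.
Tool frame: the origin (TCP) lies on the centre line of the jaws, within the pads' length; the fingertips stand 17 mm ahead of it and the grasp point (between the pads) lies 2 mm behind it; z points along the fingers, y is the direction in which the jaws open and shut (so a half turn about z gives the same grasp; the last joint's range is limited). The gripper opens to 92 mm and grips with 3 to 60 N. Pads are 19 mm wide; open, the fingers measure 130 mm over their backs; the gripper's body (75 mm by 190 mm) begins 47 mm behind the grasp point.
Start: joints at [1.135, 0.434, 0.025, 1.573, -0.012, 1.134, -0.075], TCP at [0.204, -0.591, 0.218] pointing down, gripper open.
Joint ranges: [-2.62, 2.62], [-0.44, 2.09], [-1.27, 1.32], [0.08, 2.57], [-1.32, 4.46], [0.12, 2], [-2.74, 2.74]. Speed limits (rad/s): [2.22, 2.22, 3.01, 3.01, 3.14, 3.14, 3.14].

### API

Orientations are given as a rotation vector (axis times angle).
In Python, from cell import arm gives the robot as it stands.
- The arm moves only by the shell command python3 -m creep 'ROWS' [FORCE]. ROWS is JSON, a list that holds one entry, the list of rows, each a list of 7 numbers: the shift along the world's x, y, z in cm, then the turn, a rotation vector about the world's x, y, z in degrees, then the opening, from -1 (shut) to 1 (fully open), so that 0 is half open. In form: [[[tx, ty, tz, ax, ay, az, jaw], ...]]. A call has 1 to 5 rows; each row is the pose to reach, as a shift and turn from the pose commanded when the call began; what a row does not reach only later rows make up. A row lasts 1/10 s, in which the tool goes at most 50 mm and 8.59 degrees, less where a joint would pass 70% of its speed; a pose out of reach is approached as far as the arm can. A call with a gripper value outside its range is refused whole. The fingers move at their own pace and stop on an object; FORCE is the grip in N (left out, the last holds). Time passes only in rows, so rows that repeat a pose let the fingers close. It gives the time, the measured TCP pose, the force and the opening at its end, in the units of the state.
- arm.observe(): the state, without advancing time (a new reading comes with each control period).
- arm.get_image(name): name is "scene" or "side" or "wrist"; returns the picture (480x640x3 uint8, red, green, blue); there is no depth.
- arm.camera_model(name): a dict with "vfov" (degrees; the focal length in pixels is half the picture's height over the tangent of half this angle, whatever the lens; pixels are square), "cx", "cy" (the principal point, pixels), "cam_to_world" (4x4, takes a point from camera to world coordinates); the wrist camera has in their place "T_tool_cam" (4x4, takes a point from camera to tool coordinates, whose origin is the TCP and whose axes are the flange's). Camera axes: x right, y down, z forward; pixel columns grow to the right and rows downward; lengths in m; the calibration is good to about 2 mm. A picture is of the moment at which its call begins: read the wrist's pose just before it. camera_model takes no time and is no camera call.
- arm.sign_off(): hands the job in, once; it reports no verdict.
The state is a dict: "clock": time; "joints": joint angles; "dq": joint speeds; "joint_efforts": joint torques, N m; "position": TCP position; "ee_rot": TCP orientation; "force": force on the tool from outside, world axes, zero at the start; "ft_torque": the same for the moment, N m; "width": opening from 0.0 (shut) to 1.0 (fully open).
Only numpy, scipy, OpenCV 4.12 (cv2) and the standard library are available. Lean on these libraries where they do the work, as an engineer would, in place of code of your own. Each camera call takes 0.05 s, during which the arm holds its last target.

### The job

Slide the orange rear door of the sloping laser console fully open to the right, behind the grey front door, which stays shut. Then turn the black cam grip in the uncovered bay until its red end, the cam's high point, points straight up the slope and bears on the sprung shoe, which clamps the blue filter cassette. Leave the door open, the cam there, and everything else on the bench and console undisturbed.

Things in the scene. Friction and masses are not known exactly. Their poses are not given: they have to be found in the camera images.
- console: cream laser console, fixed, 490 mm wide (y). Origin on the bench under the centre of its sloping face; x away from the robot, y left, z up. The face, 260 mm long, slopes at 30 degrees and looks up and towards the robot; its centre is 150 mm, front edge about 85, rear edge 215 mm above the bench. Behind it is a flat ledge 225 mm high.
- lamp_bar (a point): middle of the lamp bar, 22 mm wide, 18 mm tall, 490 mm long, fixed 350 mm above the bench across the face, on 14 mm arms from the back at both ends. A gripper pointing straight down at the pull or the cam would meet it; one held square to the slope, tilted 30 degrees back towards the robot, passes in front of it.
- rear_door_panel (a point): centre of the outer surface of the REAR door: clear orange panel, 216 mm up the slope x 230 mm wide x 5 mm thick, on the inner track, in the left half of the face. Axes as for rear_door_pull.
- rear_door_pull (a point): middle of the bar of the rear door's yellow D-shaped pull. The bar is 12 mm thick, 80 mm long, runs up the slope, its middle 45 mm above the door's outer surface and 30 mm from the door's left edge. Axes: x up the slope, y left along the tracks, z square out of the face.
- rear_door (a joint): slide of the rear door in m: 0 = shut against the left jamb, grows as it goes right (-y of its pull) behind the front door, 0.150 = fully open at its stop (the pull then 35 mm left of the front door's edge). Starts between 0 and 0.05. About 1.5 N of friction; stays where it is left.
- front_door_pull (a point): middle of the bar of the steel D-shaped pull of the FRONT door (dark grey panel, 235 mm wide, outer track, right half of the face; its outer surface is 9.5 mm farther out than the rear door's), near that door's right edge. Axes as for rear_door_pull.
- front_door (a joint): slide of the front door in m: 0 = shut (at the right); grows as it goes left. It slides freely with 1.5 N of friction; to be left at 0.
- cam_grip (a point): point on the cam's axis inside its black bar grip, 20 mm below the rear door's underside, in the bay which that door covers. Bar: 18 mm thick, 56 mm long, from 14 mm above this point to 24 mm below it, where the brass disc (26 mm radius, 6 mm off the axis) begins. z: the axis, square out of the face; x: along the bar to its red end, over the high point; turns with the cam.
- bay_mid (a point): middle of the opening left by the rear door when fully open, at the level of the rear door's underside: 150 mm wide along the tracks, 210 mm up the slope; the cam's axis is 20 mm down the slope from it. Parts beside the cam are no higher than the foot of its bar, but for the blue cassette, from 70 mm up the slope of the axis, 2 mm higher. Axes as the console's.
- cam (a joint): angle of the cam in rad: 0 = its high point (red end of the bar) straight up the slope against the sprung shoe; starts between -1.45 and -0.75, grows anticlockwise as seen from above. It turns from -1.6 to 0.6 against about 0.1 N m, and stays where it is left.
- shoe_face (a point): middle of the cam-side face of the steel sprung shoe (a bar 44 mm wide), straight up the slope from the cam's axis; the cam's high point pushes it up the slope, by 1.5 to 5.5 mm during this job. Axes as for rear_door_pull.
- filter_case_mid (a point): blue plastic filter case, 50 x 100 x 28 mm, lying on the flat ledge behind the console's sloping face; this point is its centre (half-way up). Leave alone.
- objective_a_mid (a point): steel microscope objective, 34 mm dia., 50 mm tall, standing on that same ledge; this point is its centre (half-way up). Leave alone.
- objective_b_mid (a point): brass microscope objective, 34 mm dia., 50 mm tall, standing on the bench; this point is its centre (half-way up). Leave alone.
- cleaner_mid (a point): white bottle with a red cap, 48 mm dia., 120 mm tall, standing on the bench; this point is its centre (half-way up). Leave alone.
- tissue_box_mid (a point): cardboard tissue box, 80 x 120 x 45 mm, on the bench; this point is its centre (half-way up). Leave alone.
- driver_mid (a point): screwdriver lying on the bench; this point is its centre (half-way up). Leave alone.
- power_puck_mid (a point): black round sensor puck, 60 mm dia., 22 mm tall, on the bench; this point is its centre (half-way up). Leave alone.

How it is judged:
On the way, in this order (a step that is already met when the one before it is completed fails the run):
1. the rear door is slid behind its neighbour to its stop (at least 140 of 150 mm) (value of joint rear_door above 0.14 m), for 0.2 s.
2. the cam's high point bears on the shoe (within 0.2 rad) (value of joint cam between -0.2 and 0.2 rad), for 0.2 s.
At the end, for the whole second after the job is handed in: The rear door stands at least 140 mm of its 150 mm open, the cam is within 0.2 rad of its high point on the shoe, the front door is within 15 mm of shut, and the door and the cam are at rest (all of step 2 and value of joint rear_door above 0.14 m and value of joint front_door below 0.015 m and velocity of joint rear_door between -0.01 and 0.01 m/s and velocity of joint cam between -0.05 and 0.05 rad/s); the robot touches nothing.
It fails at once if the front door is slid more than 15 mm (value of joint front_door above 0.015 m).
It fails at once if a bystander is moved more than 20 mm (distance of any of filter_case_mid, objective_a_mid, objective_b_mid, cleaner_mid, tissue_box_mid, driver_mid, power_puck_mid from where it was at the start of the episode above 0.02 m).
It also fails if it takes over 45 s, if anything falls off the work surface, if the arm or the gripper's body presses on something with over 40 N, if the wrist force passes 120 N, or if a joint passes its speed limit or range.

## Working session

There is one attempt and no reset: what is moved stays moved. The work goes in short steps, Python scripts to look and compute and a shell command to move; the robot and the scene stay as the last step left them, time stands still between calls to the robot, and variables do not carry over. Pictures are saved under pics/ and viewed, and the job is handed in when it is done.

```bash
ls; mkdir -p pics; cat > h.py <<'E'
import numpy as np, cv2
from cell import arm
def save(name,fn):
    im=arm.get_image(name); cv2.imwrite('pics/'+fn,im[:,:,::-1]); return im
def cam(name):
    m=arm.camera_model(name); f=240/np.tan(np.radians(m['vfov'])/2); return m,f
E
python3 - <<'E'
from h import *
print(arm.observe())
for n in ['scene','side','wrist']:
    save(n,n+'0.png'); print(n,arm.camera_model(n))
E
```

```text
pics
{'clock': 0.0, 'joints': array([ 1.13539121,  0.43520585,  0.02497478,  1.57408666, -0.01158387,
        1.13400302, -0.07509513]), 'dq': array([-9.14406544e-05, -8.05667614e-06, -7.31195972e-04,  5.22264054e-04,
       -8.95765470e-04,  2.21826889e-03, -7.67054670e-04]), 'joint_efforts': array([-7.87079480e-04, -6.67848659e+01,  9.84308347e-01, -3.14468479e+01,
       -6.07571541e-02,  4.27750975e-02,  2.44200037e-04]), 'position': array([ 0.20395284, -0.59023406,  0.21685969]), 'ee_rot': array([-3.09673111e+00, -5.20018540e-01,  6.45475139e-04]), 'force': array([0.95324049, 0.0015988 , 0.10632324]), 'ft_torque': array([ 0.03156165, -0.04046111, -0.00233693]), 'width': 0.9993496639408219}
scene {'vfov': 50.64961388538875, 'cx': 326.796673821735, 'cy': 234.18294183489638, 'cam_to_world': array([[ 0.41010322,  0.51043307, -0.75582632,  1.44419513],
       [ 0.91203678, -0.22764476,  0.34112574, -0.44260584],
       [ 0.00206195, -0.82923817, -0.55889158,  0.87011316],
       [ 0.        ,  0.        ,  0.        ,  1.        ]])}
side {'vfov': 57.61344057923655, 'cx': 320.99953600319066, 'cy': 239.37883643301805, 'cam_to_world': array([[-0.9932501 , -0.08307725,  0.080947  ,  0.43684759],
       [-0.1142798 ,  0.58141126, -0.80554396,  0.92243986],
       [ 0.01985888, -0.80935722, -0.58698084,  0.93267166],
       [ 0.        ,  0.        ,  0.        ,  1.        ]])}
wrist {'vfov': 64.07447223843175, 'cx': 323.83708379423274, 'cy': 232.9862953874261, 'T_tool_cam': array([[ 1.52820004e-03, -9.59559199e-01, -2.81502767e-01,
         7.58716352e-02],
       [ 9.99998832e-01,  1.45531730e-03,  4.67971082e-04,
        -1.29175820e-05],
       [-3.93701100e-05, -2.81503153e-01,  9.59560302e-01,
        -1.66303380e-01],
       [ 0.00000000e+00,  0.00000000e+00,  0.00000000e+00,
         1.00000000e+00]])}
```

View pics/scene0.png

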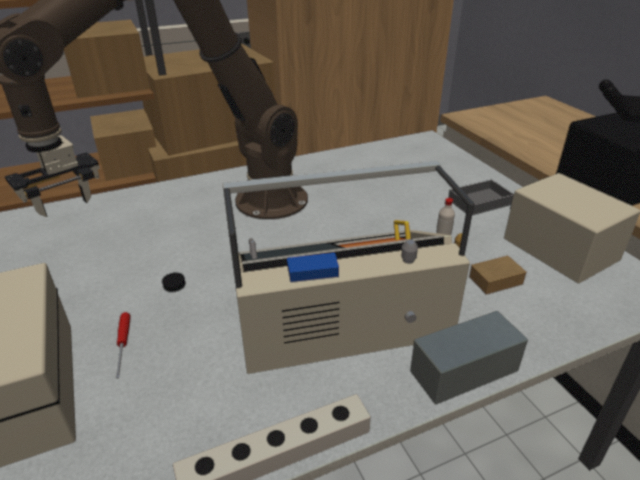

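View pics/side0.png

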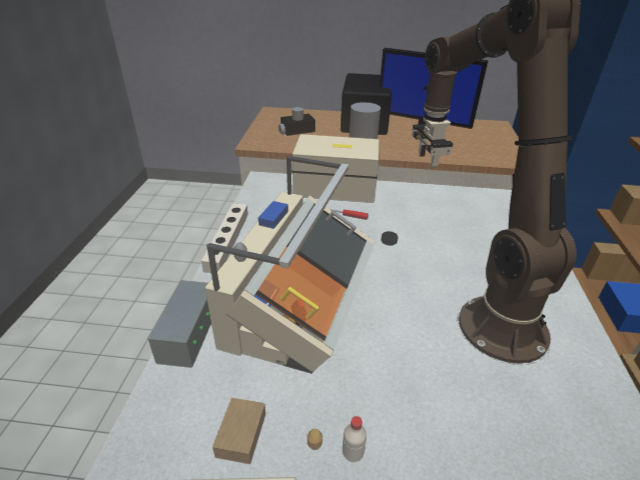

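View pics/wrist0.png

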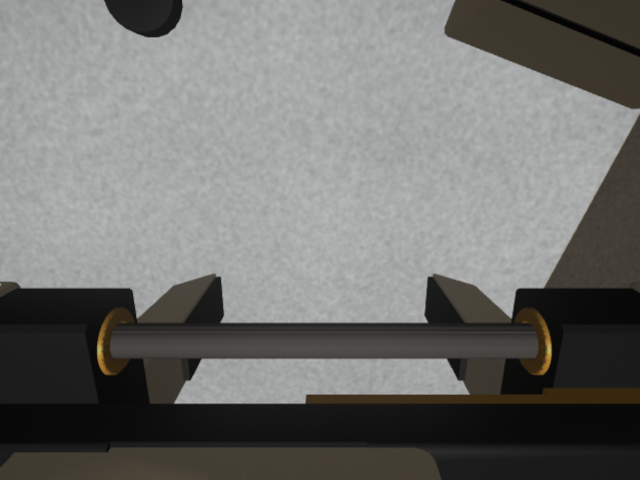

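Scene: console seen from behind, with the pull at (402,228). Side: orange door with the yellow pull at about (300,300), the front door above right, and the lamp bar across the face. I'll enlarge the console in both.

```bash
python3 - <<'E'
import cv2
a=cv2.imread('pics/side0.png')[150:380,195:385]; cv2.imwrite('pics/side0c.png',cv2.resize(a,None,fx=2.6,fy=2.6,interpolation=cv2.INTER_CUBIC)[:600])
a=cv2.imread('pics/scene0.png')[160:300,220:480]; cv2.imwrite('pics/scene0c.png',cv2.resize(a,None,fx=3,fy=3,interpolation=cv2.INTER_CUBIC))
E
```

```text
(no output)
```

View pics/side0c.png

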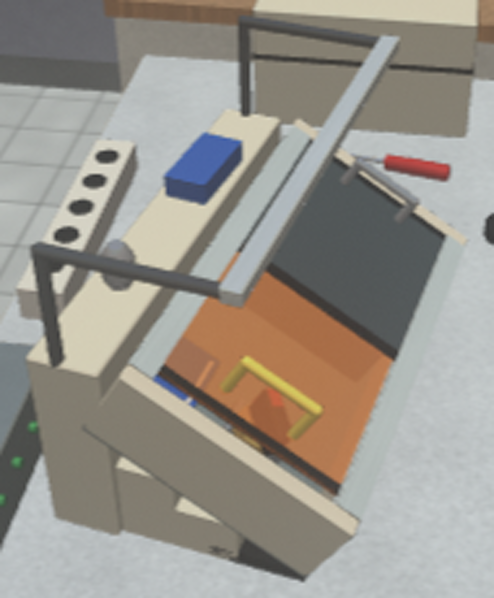

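View pics/scene0c.png

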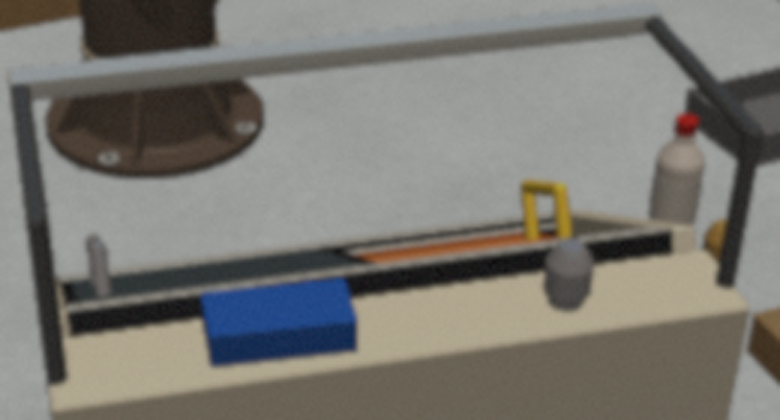

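```bash
cat >> h.py <<'E'
def ray(name,uv,tool=None):
    m,f=cam(name); d=np.array([(uv[0]-m['cx'])/f,(uv[1]-m['cy'])/f,1.])
    T=m['cam_to_world'] if 'cam_to_world' in m else tool@m['T_tool_cam']
    return T[:3,3],T[:3,:3]@d/np.linalg.norm(d)
def tri(rs):
    A=np.zeros((3,3));b=np.zeros(3)
    for o,d in rs:
        P=np.eye(3)-np.outer(d,d);A+=P;b+=P@o
    x=np.linalg.solve(A,b)
    return x,[np.linalg.norm((np.eye(3)-np.outer(d,d))@(x-o))*1000 for o,d in rs]
def plane(name,uv,z,tool=None):
    o,d=ray(name,uv,tool); return o+d*(z-o[2])/d[2]
E
python3 - <<'E'
from h import *
S=lambda u,v:(195+u/2.6,150+v/2.6)
C=lambda u,v:(220+u/3,160+v/3)
P={'pull_up':((247,362),(567,186)),'pull_dn':((320,411),(525,186)),
'fpull_up':((347,175),(95,238)),
'lampL_top_back':((219,284),(655,15)),'lampR_top_back':((380,38),(12,72))}
for k,(s,c) in P.items(): print(k,tri([ray('side',S(*s)),ray('scene',C(*c))]))
# ledge corners z=.225 
for n,u in [('ledge backL',(35,362)),]: print(n,plane('side',S(*u),.225))
for n,u in [('ledge backL',(745,310)),('backR',(52,410))]: print(n,plane('scene',C(*u),.225))
E
```

```text
pull_up (array([0.58837365, 0.15689857, 0.21645769]), [np.float64(3.4166107880514383), np.float64(3.416610788051577)])
pull_dn (array([0.51755081, 0.16521005, 0.17202043]), [np.float64(2.088259798464623), np.float64(2.0882597984647537)])
fpull_up (array([ 0.52080103, -0.20302673,  0.21087831]), [np.float64(12.44834398866031), np.float64(12.448343988660131)])
lampL_top_back (array([0.59583779, 0.21712544, 0.35722564]), [np.float64(1.0391111719850534), np.float64(1.0391111719848827)])
lampR_top_back (array([ 0.49866835, -0.25085904,  0.35930729]), [np.float64(3.349197556882936), np.float64(3.34919755688292)])
ledge backL [0.7754849  0.18880551 0.225     ]
ledge backL [0.79263391 0.17758823 0.225     ]
backR [ 0.69778185 -0.29416465  0.225     ]
```

```bash
cat >> h.py <<'E'
from scipy.spatial.transform import Rotation as Ro
def Rt(yaw,spin=0):
    # tool square to slope; yaw console deg, spin about face normal ccw deg
    R0=np.array([[np.cos(np.pi/6),0,.5],[0,-1,0],[.5,0,-np.cos(np.pi/6)]])
    n=np.array([-.5,0,np.sqrt(.75)])
    return Ro.from_euler('z',yaw,degrees=True)*Ro.from_rotvec(n*np.radians(spin))*Ro.from_matrix(R0)
def delta(pos,R):
    s=arm.observe(); Rc=Ro.from_rotvec(s['ee_rot'])
    return np.round((np.array(pos)-s['position'])*100,2),np.round((R*Rc.inv()).as_rotvec(degrees=True),2)
E
python3 - <<'E'
from h import *
print(delta([.46,.17,.36],Rt(-11.5)))
E
```

```text
(array([25.6 , 76.04, 14.3 ]), array([  1.93, -30.3 , -29.87]))
```

```bash
python3 -m creep '[[[0,4,4,0,0,0,1],[2,8,8,0,0,0,1],[6,13,12,0,-6,-6,1],[10,18,16,0.5,-10,-10,1],[13,22,18,1,-14,-14,1]]]'; python3 -m creep '[[[0,5,0,0.2,-3,-3,1],[0,10,0,0.4,-6,-6,1],[0,15,0,0.6,-9,-9,1],[0,20,0,0.8,-12,-12,1],[2,25,0,0.9,-16.3,-15.9,1]]]'
```

```text
clock: 0.65
position: [0.2971, -0.419, 0.3665]
ee_rot: [3.091, 0.129, 0.383]
force: [-0.0, -0.3, -0.4]
width: 1.001
clock: 1.15
position: [0.3143, -0.1719, 0.3647]
ee_rot: [2.967, -0.305, 0.8]
force: [1.3, 0.6, 1.4]
width: 0.998
```

```bash
python3 - <<'E'
from h import *
print(delta([.45,.17,.37],Rt(-11.5)))
E
```

```text
(array([13.57, 34.19,  0.53]), array([0.06, 0.16, 0.23]))
```

```bash
python3 -m creep '[[[2,5,1,0,0,0,1],[4,10,1,0,0,0,1],[6,16,1,0,0,0,1],[8,21,1,0,0,0,1],[10,26,1,0,0,0,1]]]';python3 -m creep '[[[2,4,0,0,0,0,1],[3,8,0,0,0,0,1],[3,9,0,0,0,0,1],[3,9,0,0,0,0,1]]]'
python3 - <<'E'
from h import *
s=arm.observe(); np.save('w1.npy',np.r_[s['position'],s['ee_rot']]); print(delta([.45,.17,.37],Rt(-11.5)),s['joints'])
save('wrist','w1.png');save('side','s1.png')
E
```

```text
clock: 1.65
position: [0.3791, -0.0172, 0.3711]
ee_rot: [2.972, -0.29, 0.8]
force: [0.8, 0.2, 0.9]
width: 0.998
clock: 2.05
position: [0.409, 0.0707, 0.3708]
ee_rot: [2.97, -0.295, 0.796]
force: [0.5, -0.6, -0.8]
width: 0.997
(array([ 4.1 ,  9.93, -0.08]), array([ 0.1 ,  0.02, -0.15])) [ 0.48299028 -0.36194468 -0.73103704  2.08422429 -0.01081505  0.8565246
 -2.03637778]
```

View pics/w1.png

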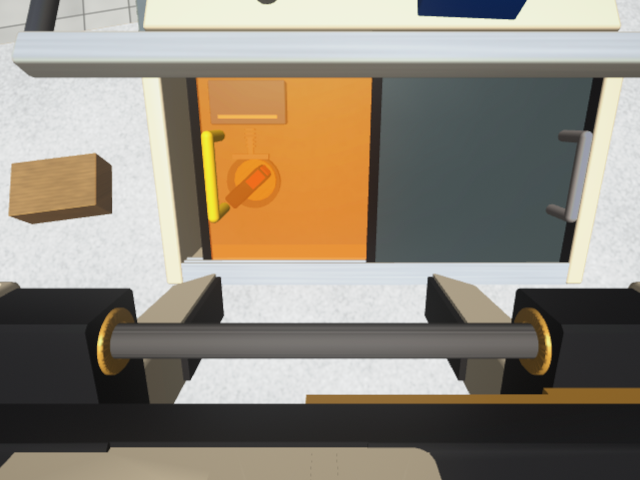

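View pics/s1.png

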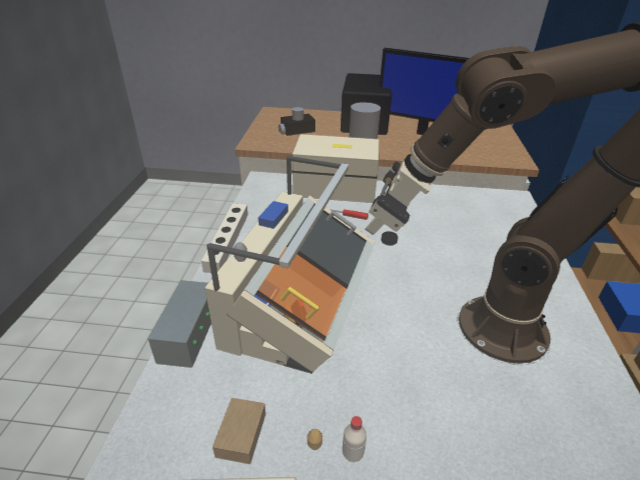

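Wrist view: yellow pull from (207,135) to (214,218), cam red end towards upper right (265,172), front pull (580,180). I'll enlarge it.

```bash
python3 - <<'E'
import cv2
a=cv2.imread('pics/w1.png')[60:290,140:390]; cv2.imwrite('pics/w1a.png',cv2.resize(a,None,fx=2.6,fy=2.6,interpolation=cv2.INTER_CUBIC))
a=cv2.imread('pics/w1.png')[60:290,380:630]; cv2.imwrite('pics/w1b.png',cv2.resize(a,None,fx=2.6,fy=2.6,interpolation=cv2.INTER_CUBIC))
E
```

```text
(no output)
```

View pics/w1a.png

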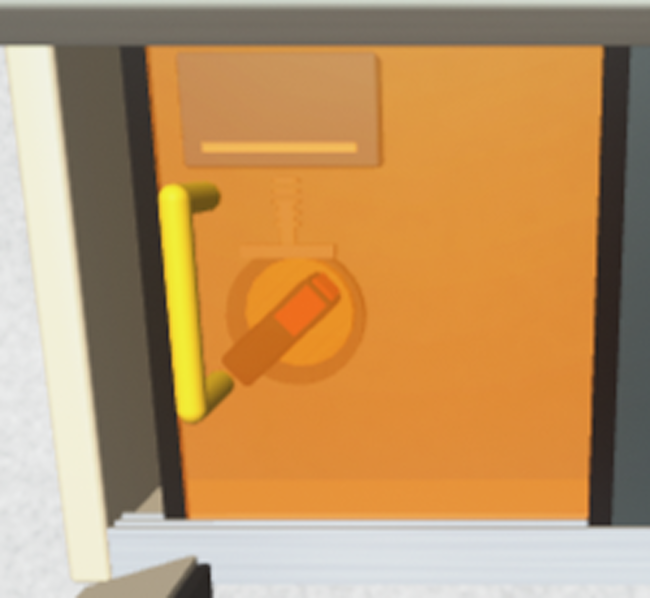

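View pics/w1b.png

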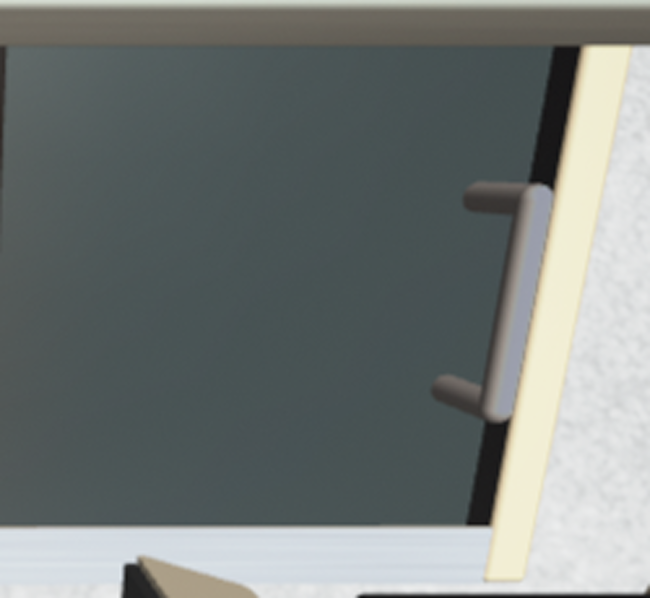

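```bash
cat > fit.py <<'E'
from h import *
from scipy.optimize import least_squares
w=np.load('w1.npy'); TW=np.eye(4);TW[:3,3]=w[:3];TW[:3,:3]=Ro.from_rotvec(w[3:]).as_matrix()
def proj(name,P,tool=TW):
    m,f=cam(name); T=m['cam_to_world'] if 'cam_to_world' in m else tool@m['T_tool_cam']
    q=T[:3,:3].T@(P-T[:3,3]); return np.array([m['cx']+f*q[0]/q[2],m['cy']+f*q[1]/q[2]])
def W(p,u,y,n):
    c=np.array([u*np.sqrt(.75)-n*.5,y,.15+u*.5+n*np.sqrt(.75)])
    return Ro.from_euler('z',p[2]).apply(c)+[p[0],p[1],0]
def WC(p,x,y,z): return Ro.from_euler('z',p[2]).apply([x,y,z])+[p[0],p[1],0]
A=lambda u,v:(140+u/2.6,60+v/2.6)
B=lambda u,v:(380+u/2.6,60+v/2.6)
S=lambda u,v:(195+u/2.6,150+v/2.6)
C=lambda u,v:(220+u/3,160+v/3)
# p: x y yaw h yrear u L yfront lampx
L0=.036
obs=[('wrist',A(174,197),lambda p:W(p,p[5]+p[6],p[4],p[3]+.045)),
('wrist',A(192,410),lambda p:W(p,p[5]-p[6],p[4],p[3]+.045)),
('wrist',B(538,195),lambda p:W(p,p[5]+p[6],p[7],p[3]+.0545)),
('wrist',B(495,410),lambda p:W(p,p[5]-p[6],p[7],p[3]+.0545)),
('side',S(249,364),lambda p:W(p,p[5]+p[6],p[4],p[3]+.045)),
('side',S(317,409),lambda p:W(p,p[5]-p[6],p[4],p[3]+.045)),
('side',S(346,171),lambda p:W(p,p[5]+p[6],p[7],p[3]+.0545)),
('side',S(407,206),lambda p:W(p,p[5]-p[6],p[7],p[3]+.0545)),
('scene',C(565,188),lambda p:W(p,p[5]+p[6],p[4],p[3]+.045)),
('scene',C(527,188),lambda p:W(p,p[5]-p[6],p[4],p[3]+.045)),
('scene',C(95,241),lambda p:W(p,p[5]+p[6],p[7],p[3]+.0545)),
('scene',C(655,15),lambda p:WC(p,p[8]+.011,.245,.359)),
('scene',C(12,72),lambda p:WC(p,p[8]+.011,-.245,.359)),
('side',S(219,284),lambda p:WC(p,p[8]+.011,.245,.359)),
('side',S(380,38),lambda p:WC(p,p[8]+.011,-.245,.359)),
('side',S(245,292),lambda p:WC(p,p[8]-.011,.245,.359)),
('side',S(399,41),lambda p:WC(p,p[8]-.011,-.245,.359)),
('side',S(357,525),lambda p:W(p,-.13,.245,p[9])),
('side',S(466,241),lambda p:W(p,-.13,-.245,p[9])),
('wrist',A(70,580),lambda p:W(p,-.13,.245,p[9])),
('wrist',B(522,580),lambda p:W(p,-.13,-.245,p[9])),
]
def res(p): return np.concatenate([proj(n,f(p))-np.array(o) for n,o,f in obs])
if __name__=='__main__':
    r=least_squares(res,[.54,0,-.2,0,.16,0,.037,-.2,0,0],loss='soft_l1',f_scale=1.)
    print(np.round(r.x,4),r.cost)
    for (n,o,f),e in zip(obs,res(r.x).reshape(-1,2)): print(n,np.round(o),np.round(e,1))
    np.save('p.npy',r.x)
    p=r.x
    print('pull',W(p,p[5],p[4],p[3]+.045))
E
python3 fit.py
```

```text
[ 5.457e-01 -1.740e-02 -1.921e-01  1.600e-03  1.737e-01  3.000e-04
  4.090e-02 -1.914e-01 -9.700e-03  1.490e-02] 32.32900115863758
wrist [207. 136.] [-0.2  0.1]
wrist [214. 218.] [-0.1 -0.4]
wrist [587. 135.] [-0.7 -0. ]
wrist [570. 218.] [0.6 0.4]
side [291. 290.] [-2.5 -0. ]
side [317. 307.] [-1.   1.5]
side [328. 216.] [ 4.6 -4.4]
side [352. 229.] [ 2.7 -2.5]
scene [408. 223.] [-2.3  1.5]
scene [396. 223.] [-0.9  0.3]
scene [252. 240.] [ 1.4 -0.6]
scene [438. 165.] [ 1.3 -1.8]
scene [224. 184.] [-2.2  2.4]
side [279. 259.] [0.  1.4]
side [341. 165.] [ 0.3 -2. ]
side [289. 262.] [-0.1  0.5]
side [348. 166.] [ 0.2 -2. ]
side [332. 352.] [-1.5  4.9]
side [374. 243.] [-0.6 -1.1]
wrist [167. 283.] [0.  1.4]
wrist [581. 283.] [ 0.3 -0.4]
pull [0.55619564 0.15746104 0.19050812]
```

```bash
python3 - <<'E'
from h import *
from fit import W
p=np.load('p.npy'); y=np.degrees(p[2]); 
print(delta(W(p,p[5],p[4],p[3]+.045+.08),Rt(y)))
print(delta(W(p,p[5],p[4],p[3]+.043),Rt(y)))
print((W(p,0,-.1,0)-W(p,0,0,0)))
E
```

```text
(array([ 10.82,   9.71, -11.08]), array([ 0.08, -0.  ,  0.58]))
(array([ 14.84,   8.92, -18.18]), array([ 0.08, -0.  ,  0.58]))
[-0.01908749 -0.09816144  0.        ]
```

```bash
python3 -m creep '[[[3,3,-3,0,0,0.2,0.2],[6,6,-6,0,0,0.4,0.2],[9,8.5,-9,0,0,0.6,0.2],[10.5,9.5,-11,0,0,0.6,0.2],[10.5,9.5,-11,0,0,0.6,0.2]]]'; python3 - <<'E'
from h import *
from fit import W
p=np.load('p.npy'); y=np.degrees(p[2]); 
s=arm.observe();np.save('w2.npy',np.r_[s['position'],s['ee_rot']])
save('wrist','w2.png');save('side','s2.png')
print(delta(W(p,p[5],p[4],p[3]+.043),Rt(y)))
E
```

```text
clock: 2.65
position: [0.4819, 0.1251, 0.2986]
ee_rot: [2.984, -0.289, 0.78]
force: [-0.8, -0.9, 0.6]
width: 0.626
(array([  7.55,   3.04, -11.08]), array([-0.38, -0.58, -0.21]))
```

View pics/w2.png

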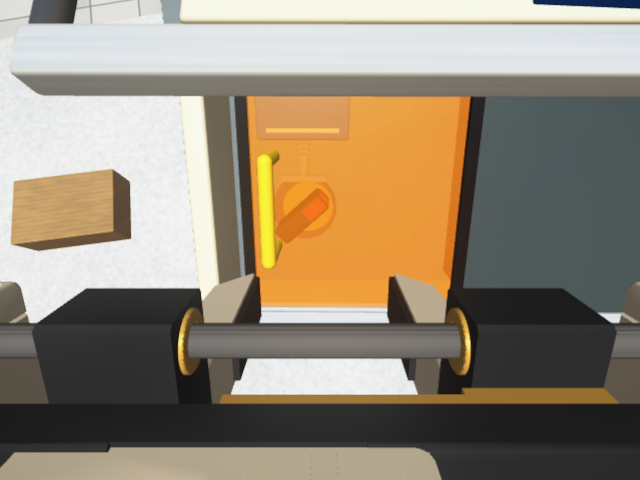

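View pics/s2.png

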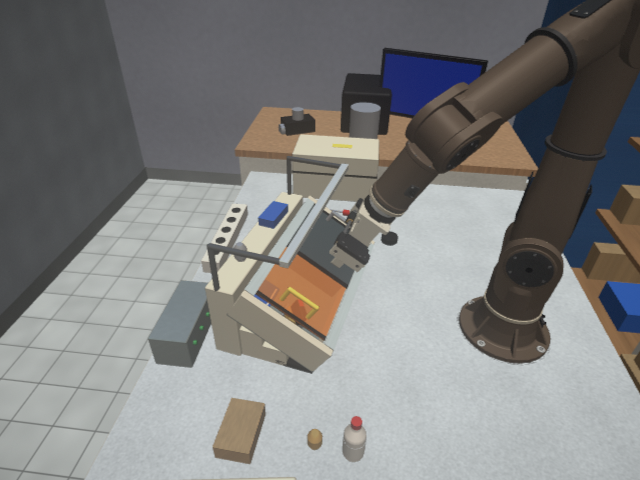

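```bash
python3 -m creep '[[[1.5,2,-2,0,-0.3,0,0.2],[3,3.5,-3.5,-0.3,-0.5,-0.2,0.2],[3.5,3.8,-4,-0.3,-0.5,-0.2,0.2],[3.5,3.8,-4,-0.3,-0.5,-0.2,0.2]]]'; python3 - <<'E'
from h import *
from fit import W
p=np.load('p.npy'); y=np.degrees(p[2]); 
s=arm.observe();np.save('w3.npy',np.r_[s['position'],s['ee_rot']])
save('wrist','w3.png')
print(delta(W(p,p[5],p[4],p[3]+.043),Rt(y)), s['joints'])
E
```

```text
clock: 3.15
position: [0.5026, 0.1282, 0.2875]
ee_rot: [2.997, -0.293, 0.779]
force: [-1.0, -0.6, -0.8]
width: 0.599
(array([ 5.43,  2.82, -9.81]), array([-1.16, -0.81, -0.2 ])) [-0.27408486 -0.01359425 -0.3224239   2.09852524  0.51030018  0.73942179
 -2.68945566]
```

View pics/w3.png

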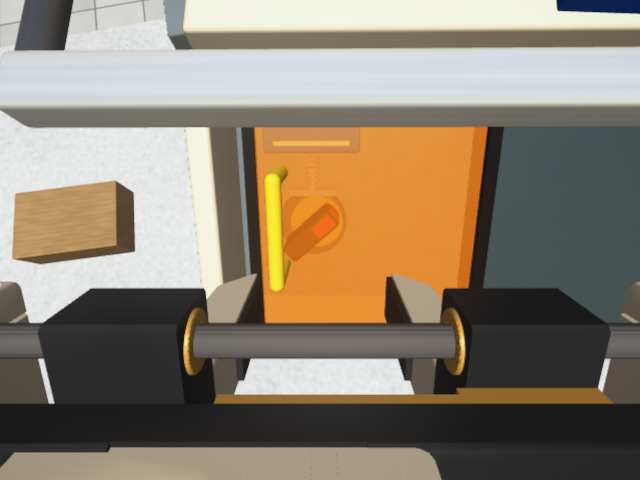

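j7 is stalling near its lower limit (-2.69), so I'll back off and use the half-turned grasp.

```bash
python3 -m creep '[[[-2.5,0.5,4,0,0,0,0.2],[-5,1,8,0,0,0,0.2],[-5,1,8,3.9,-0.8,-6.9,0.2],[-5,1,8,3.9,-0.8,-6.9,0.2]]]'; python3 -c "
from h import *
s=arm.observe();print(s['joints'],Ro.from_rotvec(s['ee_rot']).as_matrix())"
```

```text
clock: 3.6
position: [0.452, 0.1396, 0.3689]
ee_rot: [-2.989, 0.503, -0.795]
force: [-0.5, -1.0, -0.5]
width: 0.604
[-0.27042994 -0.15670243 -0.37637682  2.01233545  0.37957032  0.94142017
 -2.73042803] [[ 0.81974187 -0.30391603  0.48544651]
 [-0.307911   -0.94854159 -0.07388962]
 [ 0.48292244 -0.08890391 -0.87113834]]
```

```bash
for i in 1 ; do python3 -m creep '[[[0,0,0,-4,0.8,7,0.2],[0,0,0,-8,1.6,14,0.2],[0,0,0,-12,2.4,21,0.2],[0,0,0,-16,3.2,28,0.2],[0,0,0,-20,4,35,0.2]]]'; done; python3 -c "
from h import *
s=arm.observe();print(s['joints'])"
```

```text
clock: 4.1
position: [0.4522, 0.1385, 0.366]
ee_rot: [2.827, 0.543, 0.679]
force: [0.8, 0.2, -0.2]
width: 0.603
[-0.36067776 -0.14191029 -0.30830678  2.00428159  0.40153974  0.97565687
 -2.04198418]
```

Direction is right; three more of these.

```bash
python3 -m creep '[[[0,0,0,-4,0.8,7,0.2],[0,0,0,-8,1.6,14,0.2],[0,0,0,-12,2.4,21,0.2],[0,0,0,-16,3.2,28,0.2],[0,0,0,-20,4,35,0.2]]]' >/dev/null; python3 -m creep '[[[0,0,0,-4,0.8,7,0.2],[0,0,0,-8,1.6,14,0.2],[0,0,0,-12,2.4,21,0.2],[0,0,0,-16,3.2,28,0.2],[0,0,0,-20,4,35,0.2]]]'>/dev/null; python3 -m creep '[[[0,0,0,-4,0.8,7,0.2],[0,0,0,-8,1.6,14,0.2],[0,0,0,-12,2.4,21,0.2],[0,0,0,-16,3.2,28,0.2],[0,0,0,-20,4,35,0.2]]]'; python3 -c "
from h import *
from fit import W
p=np.load('p.npy'); y=np.degrees(p[2])
s=arm.observe();print(s['joints'])
print(delta(W(p,p[5],p[4],p[3]+.125),Rt(y,180)))
print(delta(W(p,p[5],p[4],p[3]+.043),Rt(y,180)))"
```

```text
clock: 5.6
position: [0.4522, 0.1385, 0.366]
ee_rot: [0.831, 2.468, 0.05]
force: [0.0, 0.5, 1.1]
width: 0.598
[-0.58610979 -0.14538414 -0.16561945  2.02908481  0.50727222  1.01206421
 -0.05239924]
(array([  6.47,   2.66, -10.63]), array([-10.99,   3.33,  23.1 ]))
(array([ 10.5 ,   1.88, -17.73]), array([-10.99,   3.33,  23.1 ]))
```

```bash
python3 -m creep '[[[2,1,-2,-4,1.2,7.5,0.2],[4,2,-6,-7.5,2.3,15,0.2],[6.4,2.6,-10.6,-11,3.3,23,0.2],[6.4,2.6,-10.6,-11,3.3,23,0.2],[6.4,2.6,-10.6,-11,3.3,23,0.2]]]'; python3 -c "
from h import *
from fit import W
p=np.load('p.npy'); y=np.degrees(p[2])
s=arm.observe();print(s['joints']);np.save('w4.npy',np.r_[s['position'],s['ee_rot']])
save('wrist','w4.png');save('side','s4.png')
print(delta(W(p,p[5],p[4],p[3]+.043),Rt(y,180)))"
```

```text
clock: 6.1
position: [0.5159, 0.1641, 0.2594]
ee_rot: [0.265, 2.609, -0.066]
force: [-0.0, -0.1, 2.0]
width: 0.595
[-0.58495911  0.05897924 -0.10386724  2.10859299  0.62732261  0.7275423
  0.25599236]
(array([ 4.07, -0.83, -7.34]), array([-0.42,  0.14,  0.52]))
```

View pics/w4.png

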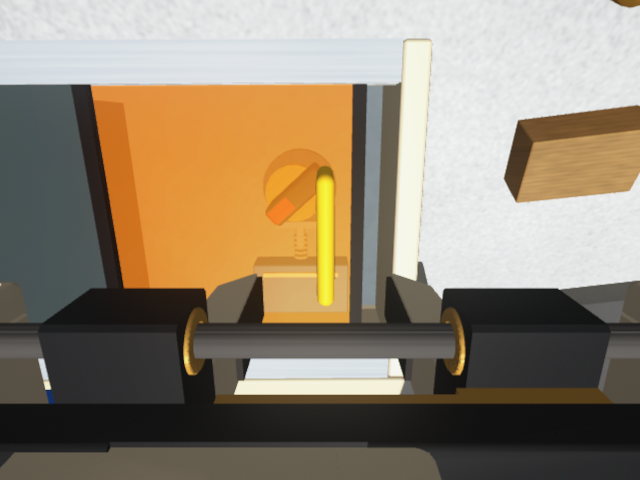

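View pics/s4.png

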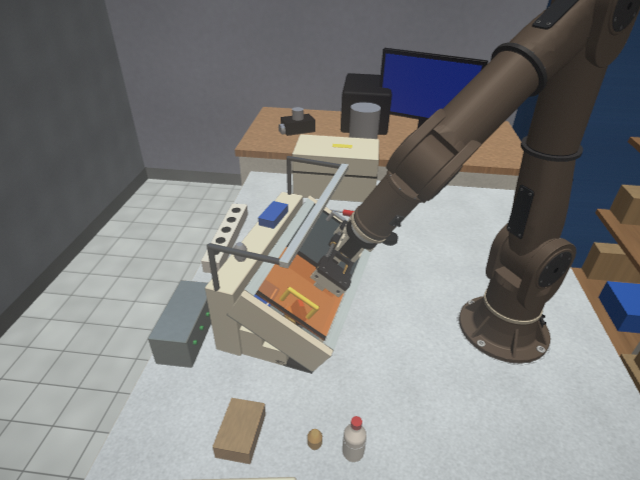

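```bash
python3 -c "
from h import *
from fit import W,proj
p=np.load('p.npy')
w=np.load('w4.npy');T=np.eye(4);T[:3,3]=w[:3];T[:3,:3]=Ro.from_rotvec(w[3:]).as_matrix()
for s in (1,-1): print(proj('wrist',W(p,p[5]+s*p[6],p[4],p[3]+.045),T))
print(T[:3,1])
"
```

```text
[325.9746981  296.18534242]
[325.06395428 179.92687362]
[0.20042796 0.9797025  0.00341241]
```

```bash
python3 - <<'E'
import cv2
a=cv2.imread('pics/w4.png')[150:320,220:440]; cv2.imwrite('pics/w4c.png',cv2.resize(a,None,fx=3,fy=3,interpolation=cv2.INTER_CUBIC))
E
```

```text
(no output)
```

View pics/w4c.png

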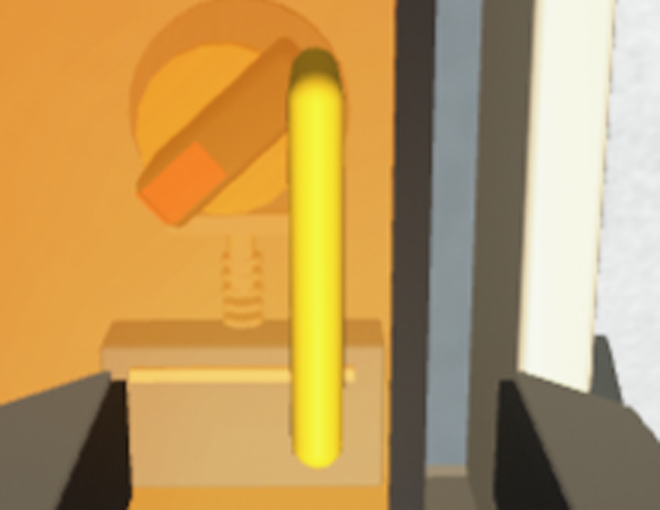

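```bash
python3 -m creep '[[[1.3,-0.3,-2.4,0,0,0,0.2],[2.6,-0.5,-4.7,-0.2,0,0.3,0.2],[3.6,-0.7,-6.5,-0.4,0.1,0.5,0.2],[4.1,-0.8,-7.3,-0.4,0.1,0.5,0.2],[4.1,-0.8,-7.3,-0.4,0.1,0.5,0.2]]]'; python3 -c "
from h import *
from fit import W
p=np.load('p.npy'); y=np.degrees(p[2])
save('wrist','w5.png');save('side','s5.png')
print(delta(W(p,p[5],p[4],p[3]+.043),Rt(y,180)))"
```

```text
clock: 6.7
position: [0.5576, 0.1579, 0.1887]
ee_rot: [0.251, 2.607, -0.067]
force: [-1.1, -0.1, 0.1]
width: 0.599
(array([-0.03, -0.13, -0.08]), array([-0.05,  0.08, -0.07]))
```

View pics/w5.png

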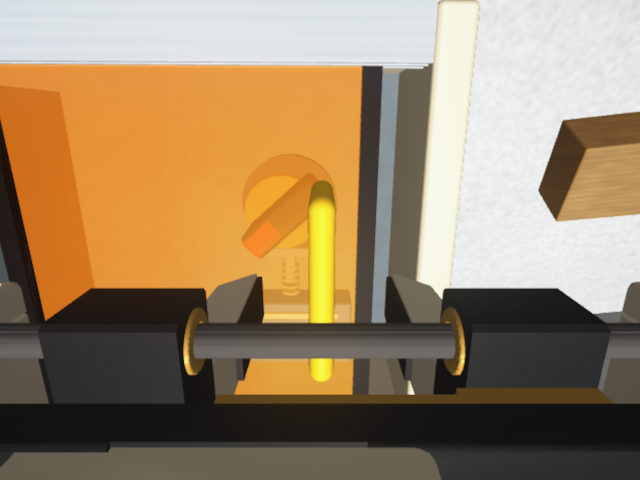

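View pics/s5.png

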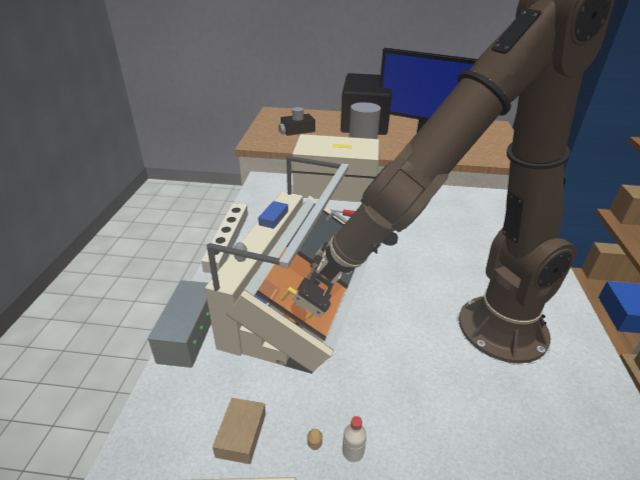

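The pull (321,300) sits between the pads (262 and 387), so I'll close on it.

```bash
python3 -m creep '[[[0,0,0,0,0,0,-1],[0,0,0,0,0,0,-1],[0,0,0,0,0,0,-1],[0,0,0,0,0,0,-1],[0,0,0,0,0,0,-1]]]' 15;  python3 -m creep '[[[0,0,0,0,0,0,-1],[0,0,0,0,0,0,-1],[0,0,0,0,0,0,-1]]]'
```

```text
clock: 7.3
position: [0.5573, 0.1581, 0.1883]
ee_rot: [0.249, 2.608, -0.067]
force: [-0.7, 0.7, 0.8]
width: 0.212
clock: 7.6
position: [0.5572, 0.1581, 0.1884]
ee_rot: [0.249, 2.608, -0.067]
force: [-4.8, -0.5, 5.9]
width: 0.065
```

```bash
python3 -m creep '[[[0,0,0,0,0,0,-1]]]';python3 -c "
from h import *
a=save('wrist','w6.png');b=save('side','s6.png')
cv2.imwrite('pics/s6c.png',cv2.resize(b[220:350,240:400,::-1],None,fx=4,fy=4,interpolation=cv2.INTER_CUBIC))
"
```

```text
clock: 7.7
position: [0.5572, 0.1581, 0.1884]
ee_rot: [0.249, 2.608, -0.067]
force: [-4.7, -1.2, 5.9]
width: 0.072
```

View pics/w6.png

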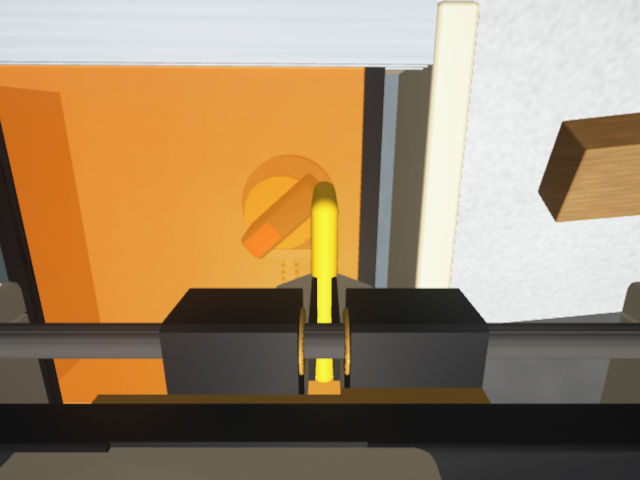

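View pics/s6c.png

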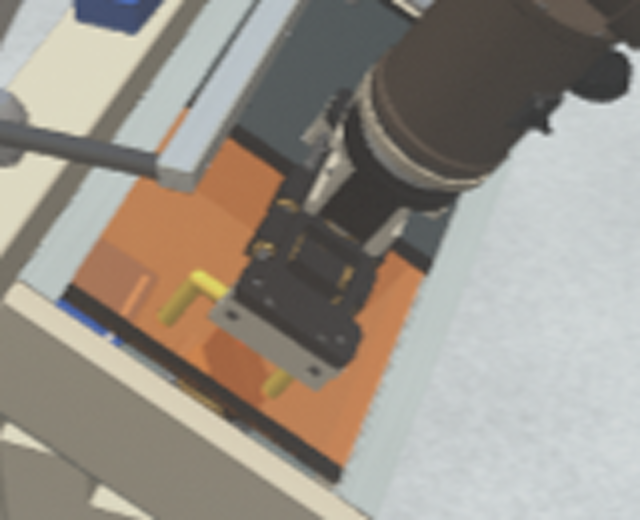

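```bash
python3 -m creep '[[[0,0,0,0,0,0,-0.4],[0,0,0,0,0,0,-0.4],[0.3,-0.1,-0.5,0,0,0,-0.4],[0.6,-0.1,-1,0,0,0,-0.4],[0.6,-0.1,-1,0,0,0,-0.4]]]' 15;  python3 -m creep '[[[0,0,0,0,0,0,-1],[0,0,0,0,0,0,-1],[0,0,0,0,0,0,-1],[0,0,0,0,0,0,-1]]]'
```

```text
clock: 8.3
position: [0.5634, 0.1566, 0.1771]
ee_rot: [0.25, 2.609, -0.069]
force: [0.2, -0.1, -0.1]
width: 0.302
clock: 8.7
position: [0.5634, 0.1571, 0.1782]
ee_rot: [0.25, 2.608, -0.067]
force: [0.5, -0.2, -1.5]
width: 0.127
```

```bash
python3 -c "
from h import *
from fit import W,proj
p=np.load('p.npy')
s=arm.observe()
a=save('wrist','w7.png');b=save('side','s7.png');c=save('scene','c7.png')
cv2.imwrite('pics/s7c.png',cv2.resize(b[240:340,260:360,::-1],None,fx=6,fy=6,interpolation=cv2.INTER_CUBIC))
R=Ro.from_rotvec(s['ee_rot']).as_matrix();t=s['position']
for n in ('side','scene'):
  print(n,'tip',proj(n,t+R[:,2]*.017),'tcp',proj(n,t),'tipL',proj(n,t+R[:,2]*.017+R[:,1]*.025))
  for q in (1,0,-1): print(proj(n,W(p,p[5]+q*p[6],p[4],p[3]+.045)))
"
```

```text
side tip [296.12413191 306.21313688] tcp [299.30372737 302.67994152] tipL [292.57792369 313.14441354]
[288.30509934 289.9654717 ]
[302.14476139 299.40288668]
[315.8870914 308.7739299]
scene tip [401.84521384 235.97400808] tcp [401.15178879 229.18364591] tipL [411.32940712 234.69574705]
[406.00039198 224.17806901]
[400.18648117 223.55597887]
[394.73193015 222.97234034]
```

View pics/s7c.png

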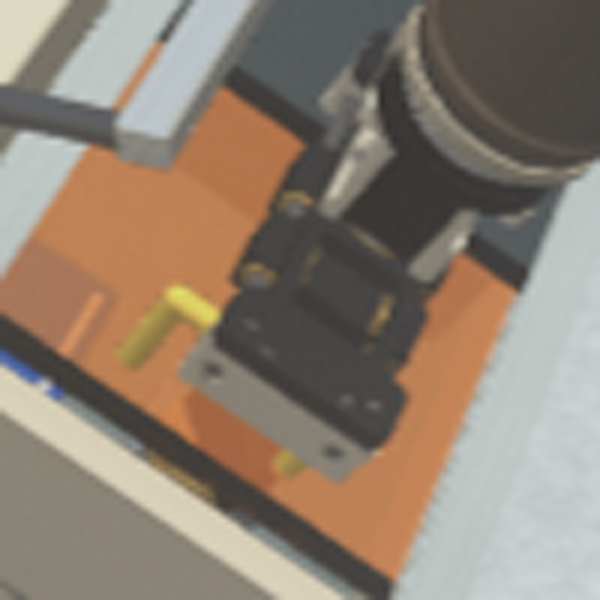

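View pics/w7.png

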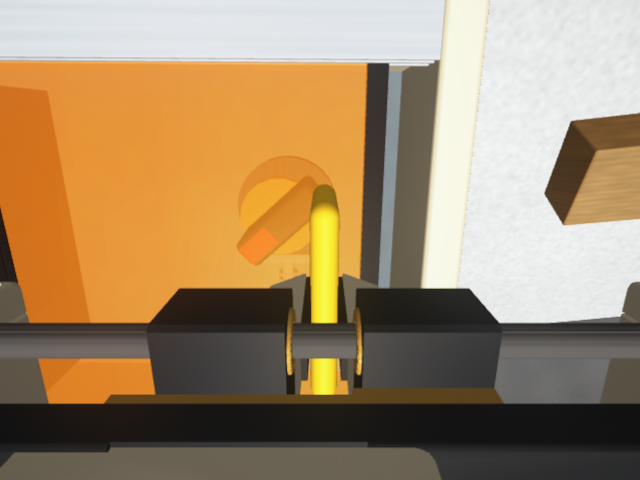

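View pics/c7.png

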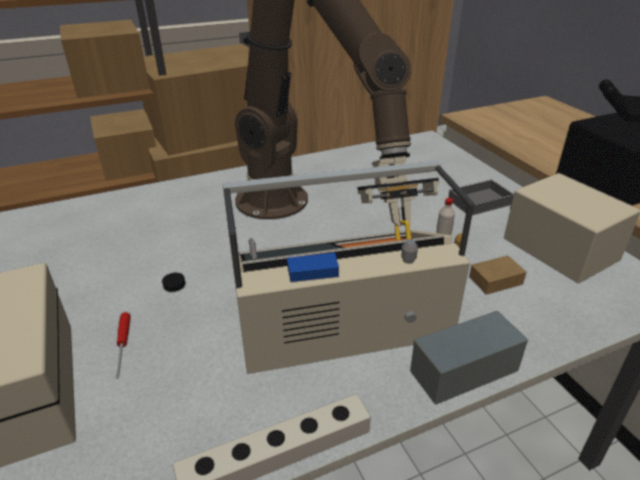

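```bash
python3 -c "
import cv2
b=cv2.imread('pics/c7.png')
cv2.imwrite('pics/c7c.png',cv2.resize(b[165:275,340:480],None,fx=5,fy=5,interpolation=cv2.INTER_CUBIC))
"
```

```text
(no output)
```

View pics/c7c.png

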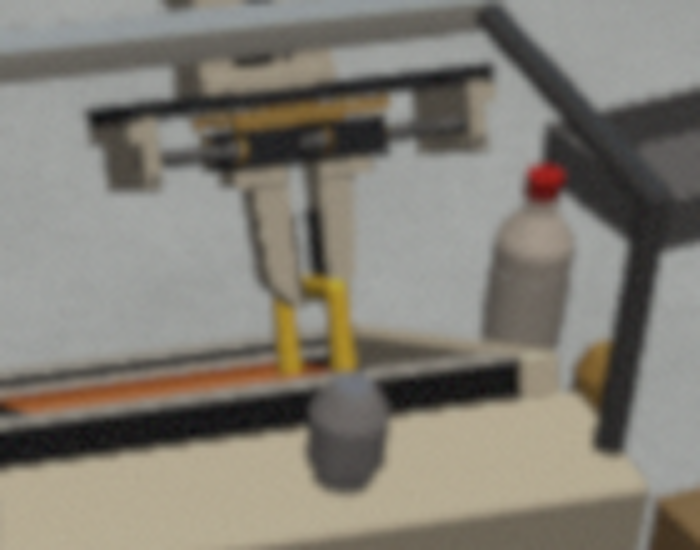

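```bash
python3 -c "
from h import *
from fit import proj
t=np.array([.20395,-.59023,.21686]);R=Ro.from_rotvec([-3.0967,-.52,0]).as_matrix()
for n in ('scene','side'):
  for z in (0,.017): print(n,z,[proj(n,t+R[:,2]*z+R[:,1]*s) for s in (.046,-.046)])
b=cv2.imread('pics/scene0.png');cv2.imwrite('pics/x1.png',cv2.resize(b[130:230,0:120],None,fx=5,fy=5,interpolation=cv2.INTER_CUBIC))
b=cv2.imread('pics/side0.png');cv2.imwrite('pics/x2.png',cv2.resize(b[90:180,390:480],None,fx=6,fy=6,interpolation=cv2.INTER_CUBIC))
"
```

```text
scene 0 [array([ 46.28730091, 217.58274254]), array([ 84.3378677 , 204.27718633])]
scene 0.017 [array([ 48.44169426, 223.49381606]), array([ 86.12368914, 210.04650586])]
side 0 [array([421.14672258, 158.40723147]), array([431.22362973, 169.28750574])]
side 0.017 [array([420.46009526, 162.49944706]), array([430.44276881, 173.4980685 ])]
```

View pics/x1.png

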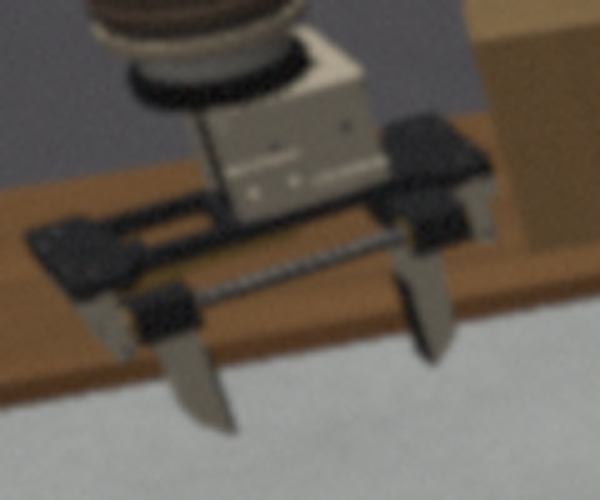

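View pics/x2.png

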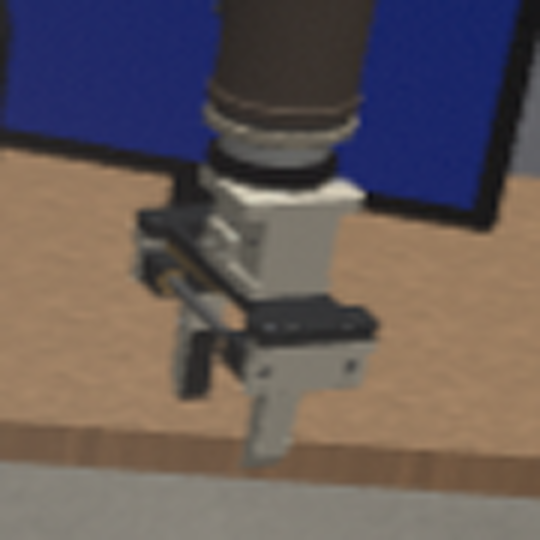

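```bash
python3 -m creep '[[[-0.2,-1,0,0,0,0,-1],[-0.5,-2.5,0,0,0,0,-1],[-0.8,-4.2,0,0,0,0,-1],[-1.2,-6,0,0,0,0,-1],[-1.5,-7.8,0,0,0,0,-1]]]'; python3 -m creep '[[[-0.3,-1.5,0,0,0,0,-1],[-0.5,-2.5,0,0,0,0,-1],[-0.6,-3,0,0,0,0,-1],[-0.6,-3,0,0,0,0,-1]]]'; python3 -c "
from h import *
save('wrist','w8.png');save('side','s8.png')"
```

```text
clock: 9.35
position: [0.5475, 0.0773, 0.1781]
ee_rot: [0.25, 2.608, -0.067]
force: [-4.4, 3.2, 3.1]
width: 0.126
clock: 9.75
position: [0.5415, 0.0473, 0.1781]
ee_rot: [0.252, 2.608, -0.069]
force: [-7.2, -0.5, 5.5]
width: 0.122
```

View pics/w8.png

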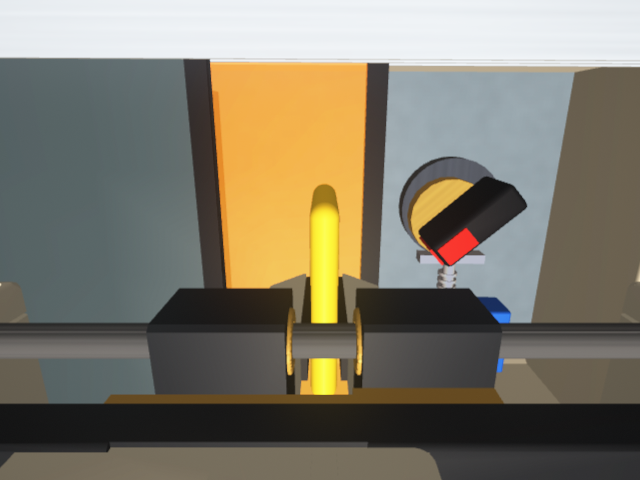

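View pics/s8.png

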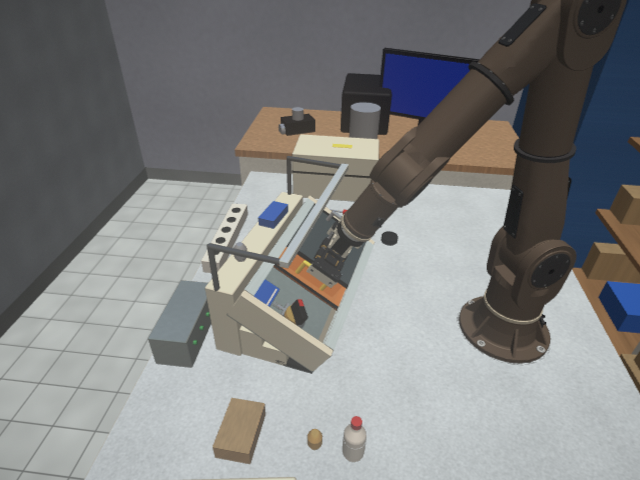

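Door moved about 112 mm; the cam and its red end are now uncovered. I'll continue to the stop.

```bash
python3 -m creep '[[[-0.1,-0.5,0,0,0,0,-1],[-0.2,-1,0,0,0,0,-1]]]'; python3 -m creep '[[[-0.1,-0.4,0,0,0,0,-1]]]';
```

```text
clock: 10.05
position: [0.5399, 0.0395, 0.1781]
ee_rot: [0.248, 2.608, -0.066]
force: [-6.2, 2.9, 4.6]
width: 0.126
clock: 10.15
position: [0.539, 0.0352, 0.1781]
ee_rot: [0.249, 2.608, -0.067]
force: [-2.3, 3.0, 1.7]
width: 0.121
```

```bash
python3 -m creep '[[[-0.1,-0.3,0,0,0,0,-1],[-0.1,-0.3,0,0,0,0,-1]]]'
```

```text
clock: 10.35
position: [0.5382, 0.0313, 0.1781]
ee_rot: [0.251, 2.608, -0.068]
force: [-2.5, -0.3, 0.8]
width: 0.122
```

```bash
python3 -m creep '[[[-0.1,-0.3,0,0,0,0,-1],[-0.1,-0.3,0,0,0,0,-1]]]';python3 -m creep '[[[-0.1,-0.3,0,0,0,0,-1],[-0.1,-0.3,0,0,0,0,-1]]]'
```

```text
clock: 10.55
position: [0.5379, 0.0299, 0.1782]
ee_rot: [0.248, 2.607, -0.065]
force: [4.2, 2.9, -5.8]
width: 0.12
clock: 10.75
position: [0.5378, 0.0299, 0.1785]
ee_rot: [0.243, 2.606, -0.06]
force: [9.9, 11.2, -12.2]
width: 0.13
```

At the stop (y holds at 0.0299 while the force climbs). Relax the command and release.

```bash
python3 -m creep '[[[0.1,0.4,0,0,0,0,-1],[0.1,0.4,0,0,0,0,-0.6],[0.1,0.4,0,0,0,0,-0.3],[0.1,0.4,0,0,0,0,-0.3],[-0.9,0.6,2.1,0,0,0,-0.3]]]'; python3 -m creep '[[[-1.5,0.3,2.6,0,0,0,-0.3],[-3.5,0.6,6,0,0,0,-0.3],[-5,1,8.6,0,0,0,-0.3],[-5,1,8.6,0,0,0,-0.3]]]'; python3 -c "
from h import *
s=arm.observe();print(s['joints'])
np.save('w9.npy',np.r_[s['position'],s['ee_rot']])
save('wrist','w9.png');b=save('side','s9.png')
cv2.imwrite('pics/s9c.png',cv2.resize(b[200:360,220:380,::-1],None,fx=3.7,fy=3.7,interpolation=cv2.INTER_CUBIC))"
```

```text
clock: 11.25
position: [0.5265, 0.0312, 0.1973]
ee_rot: [0.25, 2.611, -0.07]
force: [-0.2, -0.5, 0.6]
width: 0.347
clock: 11.65
position: [0.4775, 0.043, 0.289]
ee_rot: [0.249, 2.602, -0.063]
force: [0.7, 0.4, 0.2]
width: 0.353
[-0.37301626 -0.13719124 -0.06014171  2.21579805  0.47303212  0.67506381
  0.63109608]
```

View pics/w9.png

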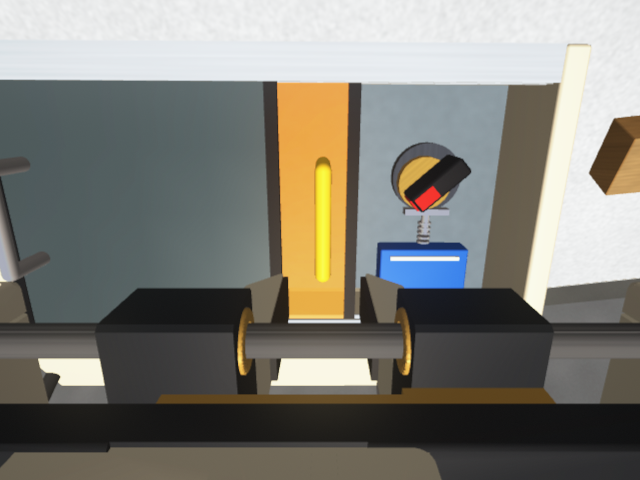

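View pics/s9c.png

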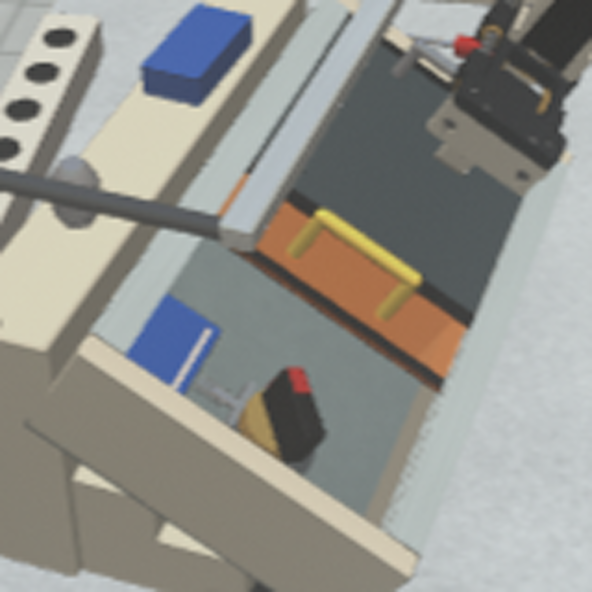

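```bash
python3 - <<'E'
from h import *
from fit import W,proj
p=np.load('p.npy')
Rz=Ro.from_euler('z',-p[2])
q=Rz.apply(np.array([.5378,.0299,.1785])-[p[0],p[1],0]); print('pull open console y',q[1], 'n of tcp', -.5*q[0]+.866*(q[2]-.15))
yo=q[1]; ya=yo+.105; ua=-.02
w=np.load('w9.npy');T=np.eye(4);T[:3,3]=w[:3];T[:3,:3]=Ro.from_rotvec(w[3:]).as_matrix()
im=cv2.imread('pics/w9.png');sd=cv2.imread('pics/s9.png')
print('pull ends',[proj('wrist',W(p,p[5]+s*p[6],yo,p[3]+.045),T) for s in(1,-1)])
nt=p[3]-.005-.006
for th in (-.85,):
  for n,img in (('wrist',im),('side',sd)):
    pts=[]
    for a,b in ((28,9),(28,-9),(-28,-9),(-28,9)):
        r=a/1000;c=b/1000
        u=ua+r*np.cos(th)-c*np.sin(th); y=ya+r*np.sin(th)+c*np.cos(th)
        pts.append(proj(n,W(p,u,y,nt),T))
    print(np.round(pts))
    cv2.polylines(img,[np.int32(pts)],True,(0,255,0),1)
    c=[proj(n,W(p,u,y,nt+.006),T) for u,y in ((.105,ya+.075),(.105,ya-.075),(-.105,ya-.075),(-.105,ya+.075))]
    cv2.polylines(img,[np.int32(c)],True,(255,0,255),1)
    c=[proj(n,W(p,-.13,y,p[9]),T) for y in (.245,-.245)]
    cv2.polylines(img,[np.int32(c)],True,(0,0,255),1)
cv2.imwrite('pics/o1.png',cv2.resize(im[20:340,260:620],None,fx=1.8,fy=1.8))
cv2.imwrite('pics/o2.png',cv2.resize(sd[200:360,220:380],None,fx=3.7,fy=3.7))
E
```

```text
pull open console y 0.044943617971471166 n of tcp 0.0330540789410126
pull ends [array([321.1344571 , 274.11495942]), array([321.10202413, 169.1131908 ])]
[[421. 213.]
 [409. 198.]
 [461. 156.]
 [473. 171.]]
[[295. 300.]
 [301. 300.]
 [308. 319.]
 [302. 319.]]
```

View pics/o1.png

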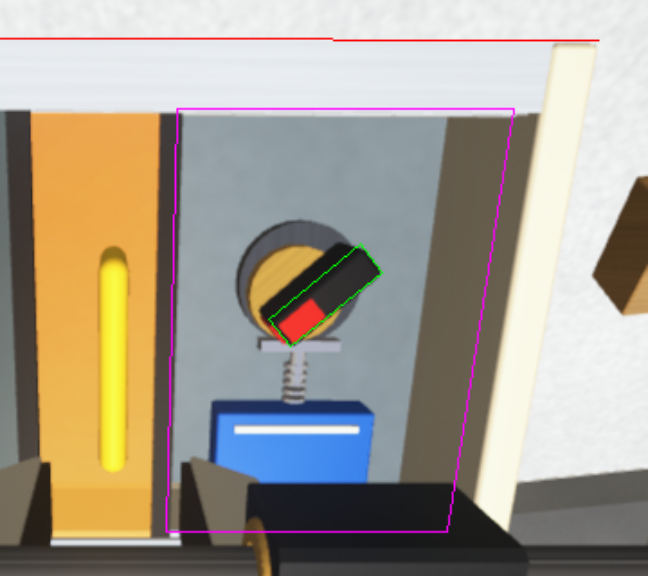

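View pics/o2.png

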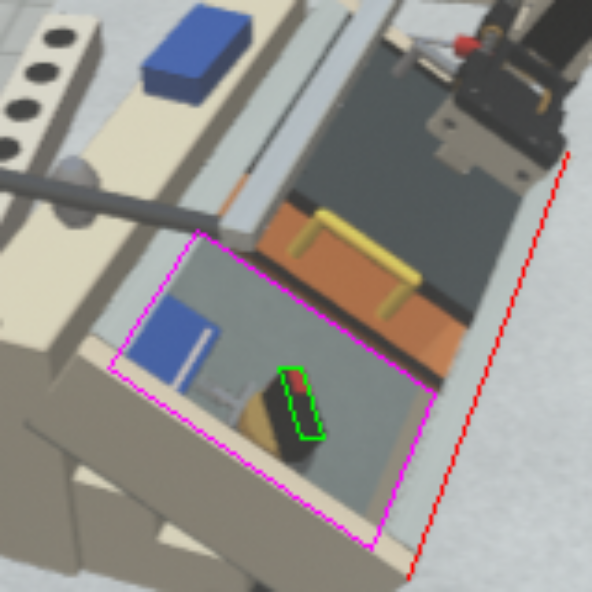

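```bash
cat >> h.py <<'E'
def tgt(a,b,n,spin=90):
    from fit import W
    p=np.load('p.npy'); return delta(W(p,-.02+b/1000,.150-a/1000,n/1000),Rt(np.degrees(p[2]),spin))
E
python3 -c "
from h import *
for t in [(43,-40,150),(43,-40,-33),(43,14,-33),(20,14,-33)]: print(t,tgt(*t))
s=arm.observe();print(s['position'])
"
```

```text
(43, -40, 150) (array([-3.6 ,  6.99, -3.59]), array([ 44.23,  -8.47, -77.97]))
(43, -40, -33) (array([  5.38,   5.24, -19.43]), array([ 44.23,  -8.47, -77.97]))
(43, 14, -33) (array([  9.97,   4.35, -16.73]), array([ 44.23,  -8.47, -77.97]))
(20, 14, -33) (array([ 10.41,   6.61, -16.73]), array([ 44.23,  -8.47, -77.97]))
[0.47747303 0.04197046 0.28576282]
```

```bash
python3 -m creep '[[[-1.5,2,-1,0,0,0,-1],[-3.6,4.5,-3,4,-0.8,-7,-1],[-3.6,7,-3.6,8,-1.5,-14,-1],[-3.6,7,-3.6,12,-2.3,-21,-1],[-3.6,7,-3.6,16,-3,-28,-1]]]' 20; python3 -m creep '[[[0,0,0,4,-0.8,-7,-1],[0,0,0,8,-1.6,-14,-1],[0,0,0,12,-2.3,-21,-1],[0,0,0,16,-3,-28,-1],[0,0,0,20,-3.8,-35,-1]]]'; python3 -c "
from h import *
print(tgt(43,-40,150),arm.observe()['joints'])
"
```

```text
clock: 12.25
position: [0.4407, 0.1128, 0.247]
ee_rot: [0.917, 2.461, 0.117]
force: [0.4, 1.1, -0.0]
width: 0.014
clock: 12.75
position: [0.4411, 0.1114, 0.2475]
ee_rot: [1.741, 2.022, 0.357]
force: [0.7, 0.6, 1.2]
width: 0.007
(array([0.03, 0.05, 0.24]), array([  9.36,  -1.92, -16.99])) [-0.33403661 -0.08121591 -0.33417357  2.27751016  0.59887842  0.67376877
 -0.94713567]
```

```bash
python3 -m creep '[[[0,0,0,4,-0.8,-7,-1],[0,0,0.2,8,-1.6,-14,-1],[0,0,0.2,9.4,-1.9,-17,-1],[0,0,0.2,9.4,-1.9,-17,-1]]]'; python3 -c "
from h import *
print(tgt(43,-40,40),tgt(43,-40,-33),arm.observe()['joints'])
save('wrist','w10.png')
"
```

```text
clock: 13.15
position: [0.4412, 0.1115, 0.2498]
ee_rot: [2.079, 1.722, 0.459]
force: [0.2, -0.2, 0.7]
width: 0.006
(array([ 5.42, -1.02, -9.51]), array([ 0.14, -0.  , -0.21])) (array([  9.  ,  -1.71, -15.84]), array([ 0.14, -0.  , -0.21])) [-0.31039174 -0.08164955 -0.3599957   2.27218433  0.59861383  0.68103059
 -1.28335826]
```

View pics/w10.png

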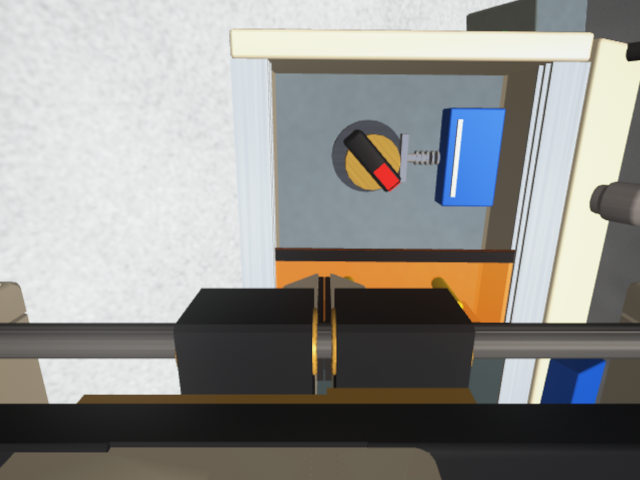

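Picture now: right is up the slope, cam at (372,160), fingertips at (322,280). I'll descend part way and check.

```bash
python3 -m creep '[[[1.8,-0.3,-3.2,0,0,0,-1],[3.6,-0.7,-6.3,0,0,0,-1],[5.4,-1,-9.5,0,0,0,-1],[5.4,-1,-9.5,0,0,0,-1]]]'; python3 -c "
from h import *
print(tgt(43,-40,40),tgt(43,-40,-10),tgt(43,-40,-33))
save('wrist','w11.png');b=save('side','s11.png')
cv2.imwrite('pics/s11c.png',cv2.resize(b[200:360,220:380,::-1],None,fx=3.7,fy=3.7,interpolation=cv2.INTER_CUBIC))
"
```

```text
clock: 13.6
position: [0.4945, 0.1003, 0.1515]
ee_rot: [2.078, 1.727, 0.451]
force: [0.1, -0.5, 0.0]
width: 0.004
(array([0.09, 0.1 , 0.32]), array([ 0.35, -0.31, -0.34])) (array([ 2.55, -0.37, -4.01]), array([ 0.35, -0.31, -0.34])) (array([ 3.68, -0.59, -6.01]), array([ 0.35, -0.31, -0.34]))
```

View pics/w11.png

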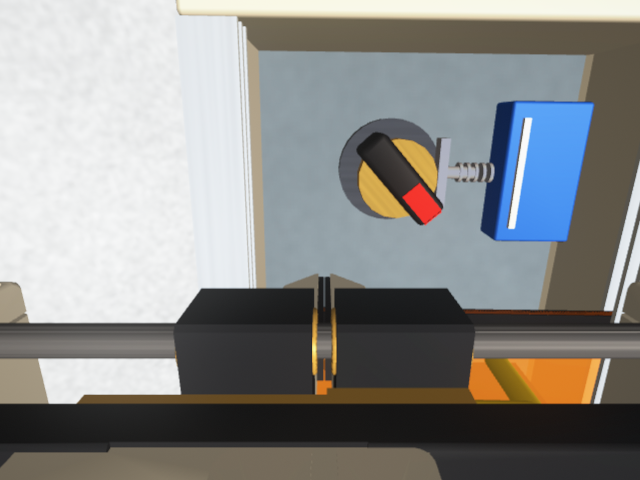

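View pics/s11c.png

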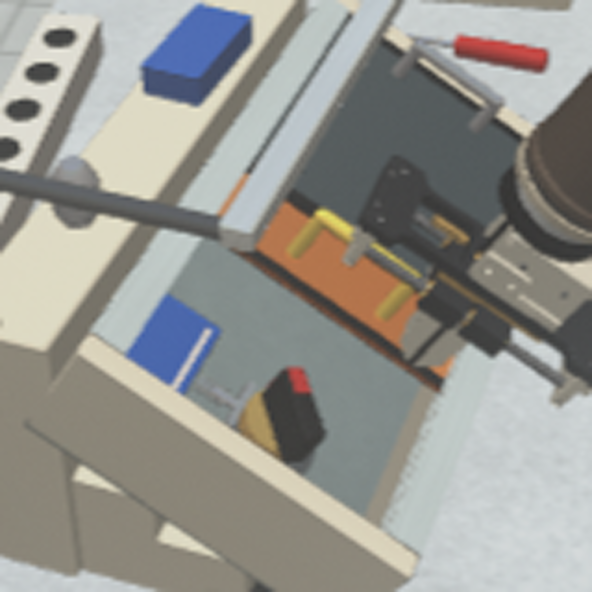

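```bash
python3 -m creep '[[[1.3,-0.2,-2,0,0,0,-1],[2.5,-0.4,-4,0.3,-0.3,-0.3,-1],[3.1,-0.5,-5,0.3,-0.3,-0.3,-1],[3.7,-0.6,-6,0.3,-0.3,-0.3,-1],[3.7,-0.6,-6,0.3,-0.3,-0.3,-1]]]'; python3 -c "
from h import *
print(tgt(43,-40,-33),tgt(43,14,-33))
save('wrist','w12.png');b=save('side','s12.png')
cv2.imwrite('pics/s12c.png',cv2.resize(b[200:360,220:380,::-1],None,fx=3.7,fy=3.7,interpolation=cv2.INTER_CUBIC))
"
```

```text
clock: 14.2
position: [0.5328, 0.0962, 0.097]
ee_rot: [2.081, 1.713, 0.471]
force: [0.4, 0.0, 0.8]
width: 0.002
(array([-0.15, -0.18, -0.56]), array([-0.16,  0.48, -0.01])) (array([ 4.44, -1.08,  2.14]), array([-0.16,  0.48, -0.01]))
```

View pics/w12.png

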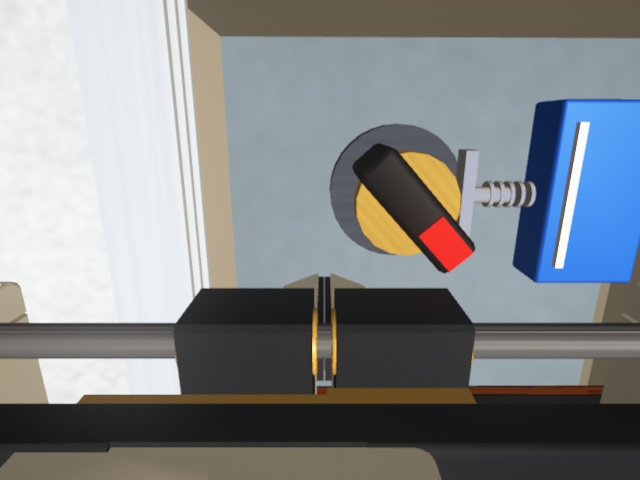

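View pics/s12c.png

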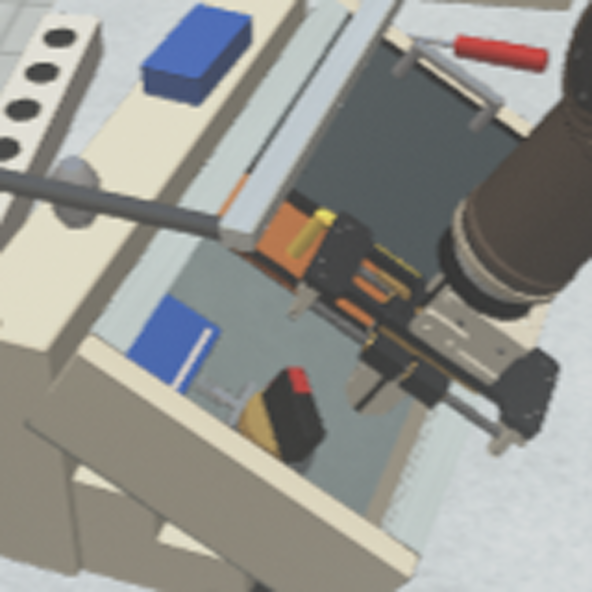

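```bash
python3 -c "
from h import *
print(tgt(48,-40,-35),tgt(48,14,-35))"
```

```text
(array([-0.11, -0.72, -0.79]), array([-0.2 ,  0.51, -0.01])) (array([ 4.48, -1.61,  1.91]), array([-0.2 ,  0.51, -0.01]))
```

```bash
python3 -m creep '[[[-0.1,-0.7,-0.8,-0.2,0.5,0,-1],[1,-0.9,-0.2,-0.2,0.5,0,-1],[2.5,-1.2,0.7,-0.2,0.5,0,-1],[3.8,-1.5,1.5,-0.2,0.5,0,-1],[4.5,-1.6,1.9,-0.2,0.5,0,-1]]]';  python3 -m creep '[[[0,0,0,0,0,0,-1]]]'; python3 -c "
from h import *
print(tgt(48,14,-35),tgt(20,14,-35))
save('wrist','w13.png');b=save('side','s13.png')
cv2.imwrite('pics/s13c.png',cv2.resize(b[200:360,220:380,::-1],None,fx=3.7,fy=3.7,interpolation=cv2.INTER_CUBIC))
"
```

```text
clock: 14.8
position: [0.5787, 0.0803, 0.1178]
ee_rot: [2.084, 1.716, 0.462]
force: [-0.4, -0.4, -0.6]
width: 0.002
clock: 14.9
position: [0.5786, 0.0803, 0.1175]
ee_rot: [2.084, 1.716, 0.463]
force: [-0.8, -0.0, 0.8]
width: 0.006
(array([-0.14,  0.  , -0.08]), array([-0.06,  0.11,  0.05])) (array([ 0.4 ,  2.75, -0.08]), array([-0.06,  0.11,  0.05]))
```

View pics/w13.png

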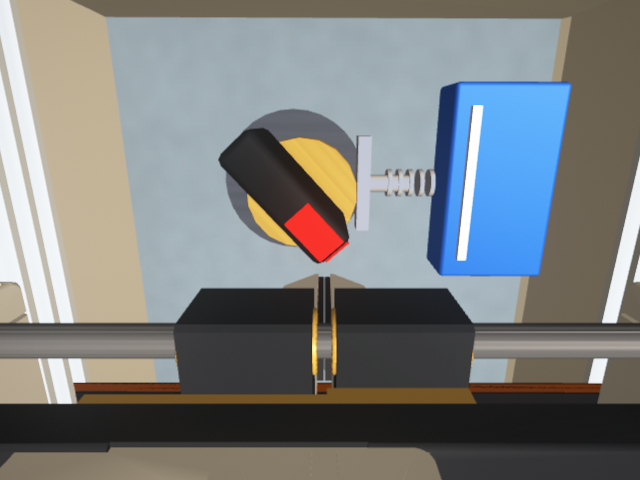

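View pics/s13c.png

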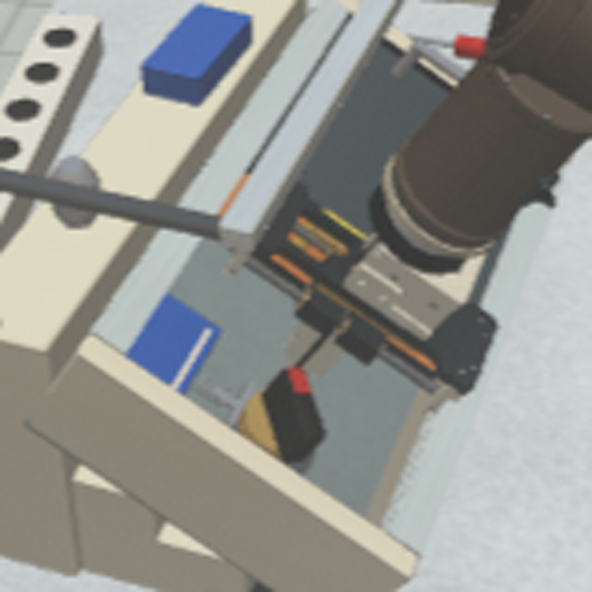

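```bash
python3 -m creep '[[[0.1,0.5,0,0,0,0,-1],[0.2,1,0,0,0,0,-1],[0.3,1.5,0,0,0,0,-1],[0.4,2,0,0,0,0,-1]]]'; python3 -c "
from h import *
print(tgt(20,14,-35))
save('wrist','w14.png')
"
```

```text
clock: 15.4
position: [0.5804, 0.0933, 0.1148]
ee_rot: [2.086, 1.707, 0.446]
force: [-9.3, -24.0, 19.5]
width: 0.006
(array([0.22, 1.45, 0.19]), array([ 0.54, -0.16,  0.55]))
```

View pics/w14.png

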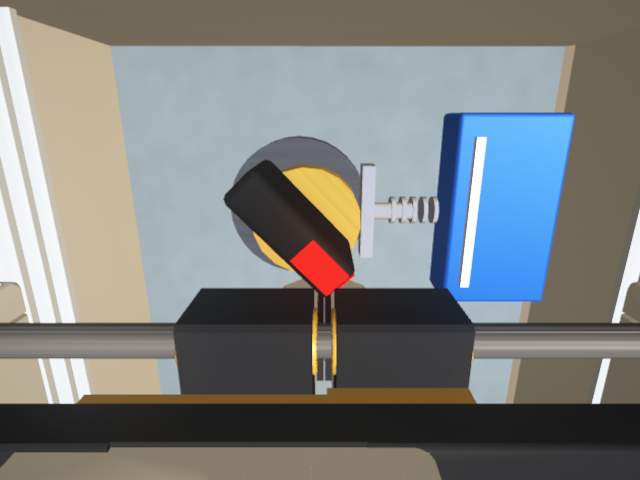

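The finger met the bar's end face rather than its side (about 24 N). I'll back off, drop below the red end and push it up the slope.

```bash
python3 -m creep '[[[-0.2,-1.2,0,0,0,0,-1],[-0.4,-2.1,0,0,0,0,-1]]]'; python3 -c "
from h import *
for t in [(50,14,-35),(50,-28,-35),(26,-28,-35),(26,-10,-35)]: print(t,tgt(*t))
"
```

```text
clock: 15.65
position: [0.5771, 0.0792, 0.1149]
ee_rot: [2.084, 1.72, 0.459]
force: [0.4, 0.6, -0.3]
width: 0.006
(50, 14, -35) (array([-0.02, -0.08,  0.18]), array([ 0.  , -0.1 , -0.04]))
(50, -28, -35) (array([-3.59,  0.62, -1.92]), array([ 0.  , -0.1 , -0.04]))
(26, -28, -35) (array([-3.14,  2.97, -1.92]), array([ 0.  , -0.1 , -0.04]))
(26, -10, -35) (array([-1.61,  2.67, -1.02]), array([ 0.  , -0.1 , -0.04]))
```

```bash
python3 -m creep '[[[-1.2,0.2,-0.6,0,0,0,-1],[-2.5,0.4,-1.3,0,0,0,-1],[-3.6,0.6,-1.9,0,0,0,-1],[-3.4,1.8,-1.9,0,0,0,-1],[-3.1,3,-1.9,0,0,0,-1]]]';python3 -m creep '[[[0,0,0,0,0,0,-1]]]'; python3 -c "
from h import *
for t in [(26,-28,-35),(26,-10,-35),(26,5,-35)]: print(t,tgt(*t))
save('wrist','w15.png')
"
```

```text
clock: 16.15
position: [0.5465, 0.1104, 0.0963]
ee_rot: [2.084, 1.719, 0.459]
force: [0.1, -0.1, -0.1]
width: 0.008
clock: 16.25
position: [0.5478, 0.1126, 0.0968]
ee_rot: [2.083, 1.721, 0.463]
force: [0.5, 0.3, 0.2]
width: 0.0
(26, -28, -35) (array([-0.21, -0.37, -0.11]), array([-0.12, -0.  , -0.16]))
(26, -10, -35) (array([ 1.32, -0.67,  0.79]), array([-0.12, -0.  , -0.16]))
(26, 5, -35) (array([ 2.59, -0.91,  1.54]), array([-0.12, -0.  , -0.16]))
```

View pics/w15.png

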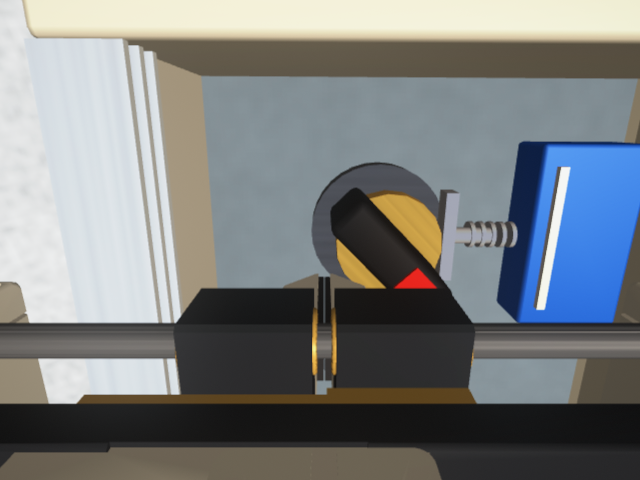

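```bash
python3 -m creep '[[[0.5,-0.2,0.3,0,0,0,-1],[1,-0.4,0.6,0,0,0,-1],[1.5,-0.5,0.8,0,0,0,-1]]]';python3 -m creep '[[[0.4,-0.1,0.25,0,0,0,-1],[0.8,-0.2,0.5,0,0,0,-1]]]'; python3 -c "
from h import *
for t in [(26,5,-35),]: print(t,tgt(*t))
save('wrist','w16.png')
"
```

```text
clock: 16.6
position: [0.5611, 0.1035, 0.104]
ee_rot: [2.085, 1.718, 0.457]
force: [-10.8, -0.8, -1.2]
width: 0.006
clock: 16.8
position: [0.5669, 0.1006, 0.1072]
ee_rot: [2.087, 1.72, 0.452]
force: [-7.4, -1.9, -4.9]
width: 0.004
(26, 5, -35) (array([0.69, 0.29, 0.5 ]), array([ 0.12, -0.36,  0.07]))
```

View pics/w16.png

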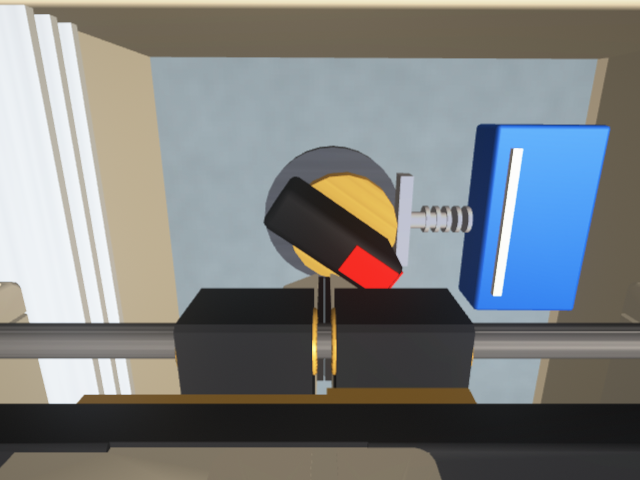

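```bash
python3 -c "
from h import *
for t in [(25,8,-35),(18,14,-35)]: print(t,tgt(*t))"; python3 -m creep '[[[0.5,0.1,0.2,0,0,0,-1],[0.9,0.3,0.5,0,0,0,-1],[0.9,0.3,0.5,0,0,0,-1]]]'; python3 -c "
from h import *
for t in [(25,8,-35),(18,14,-35)]: print(t,tgt(*t))
save('wrist','w17.png')
"
```

```text
(25, 8, -35) (array([0.87, 0.37, 0.59]), array([ 0.13, -0.3 ,  0.1 ]))
(18, 14, -35) (array([1.52, 0.96, 0.89]), array([ 0.13, -0.3 ,  0.1 ]))
clock: 17.15
position: [0.5772, 0.1028, 0.113]
ee_rot: [2.087, 1.716, 0.452]
force: [-3.8, -4.4, -3.6]
width: 0.004
(25, 8, -35) (array([-0.07,  0.12,  0.07]), array([ 0.16, -0.25,  0.19]))
(18, 14, -35) (array([0.57, 0.71, 0.37]), array([ 0.16, -0.25,  0.19]))
```

View pics/w17.png

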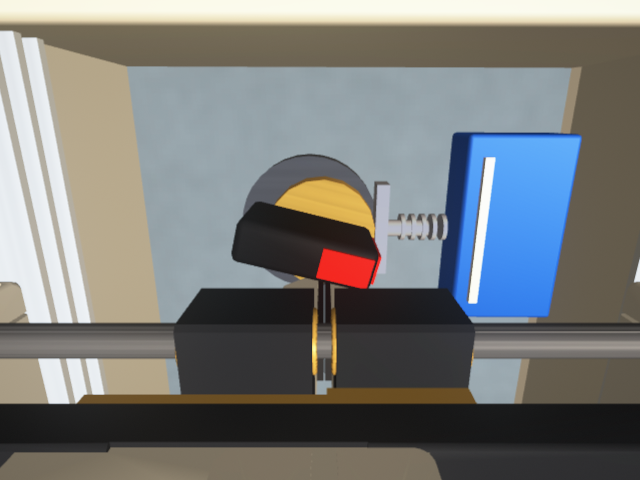

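The bar now stands at about -0.25 rad. Finishing push to the left.

```bash
python3 -m creep '[[[0.3,0.3,0.2,0,0,0,-1],[0.5,0.6,0.3,0,0,0,-1],[0.5,0.6,0.3,0,0,0,-1]]]'; python3 -c "
from h import *
for t in [(18,14,-35)]: print(t,tgt(*t))
save('wrist','w18.png')
"
```

```text
clock: 17.5
position: [0.5822, 0.1079, 0.116]
ee_rot: [2.087, 1.715, 0.451]
force: [-3.8, -6.3, -1.9]
width: 0.007
(18, 14, -35) (array([0.07, 0.19, 0.07]), array([ 0.23, -0.24,  0.24]))
```

View pics/w18.png

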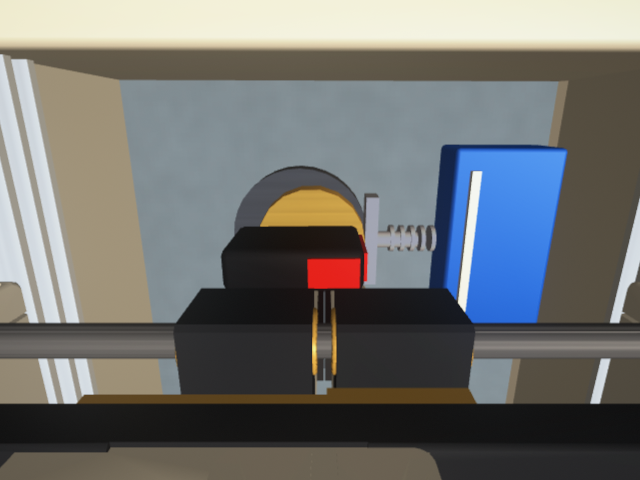

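The bar's edge is parallel to the track rows, so the cam is near 0. Retreat the way I came: right, down the slope, then out.

```bash
python3 -m creep '[[[-0.2,-1,0,0,0,0,-1],[-0.4,-2.2,0,0,0,0,-1],[-1.7,-1.9,-0.7,0,0,0,-1],[-3.3,-1.6,-1.7,0,0,0,-1],[-5,-1.3,-2.7,0,0,0,-1]]]'; python3 -c "
from h import *
save('wrist','w19.png')
for t in [(40,-40,-35),(40,-40,120)]: print(t,tgt(*t))
"
```

```text
clock: 18.05
position: [0.5334, 0.0976, 0.0905]
ee_rot: [2.085, 1.717, 0.461]
force: [0.3, 0.2, 0.2]
width: 0.003
(40, -40, -35) (array([ 0.29, -0.08,  0.12]), array([-0.03, -0.21, -0.04]))
(40, -40, 120) (array([-7.32,  1.4 , 13.54]), array([-0.03, -0.21, -0.04]))
```

View pics/w19.png

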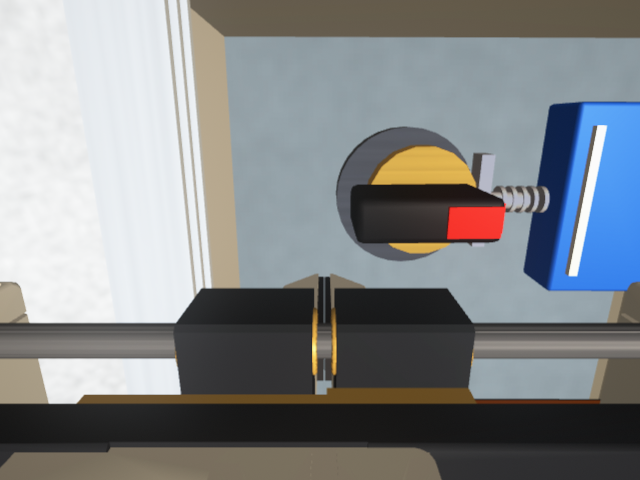

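Cam at zero within a few hundredths of a radian (top edge of the bar from (358,242) to (503,238)). Withdraw fully.

```bash
python3 -m creep '[[[-1.5,0.3,2.7,0,0,0,-1],[-3,0.6,5.4,0,0,0,-1],[-5,1,9,0,0,0,-1],[-7.3,1.4,13.5,0,0,0,-1],[-7.3,1.4,13.5,0,0,0,-1]]]'; python3 -m creep '[[[-1,0,2,0,0,0,-1],[-3,0,5,0,0,0,-1],[-3,0,5,0,0,0,-1],[-3,0,5,0,0,0,-1],[-3,0,5,0,0,0,-1]]]'; python3 -c "
from h import *
save('wrist','w20.png')
b=save('side','s20.png');save('scene','c20.png')
cv2.imwrite('pics/s20c.png',cv2.resize(b[150:380,195:425,::-1],None,fx=2.6,fy=2.6,interpolation=cv2.INTER_CUBIC))
"
```

```text
clock: 18.6
position: [0.4606, 0.1144, 0.2313]
ee_rot: [2.082, 1.717, 0.472]
force: [0.9, 0.1, -0.2]
width: 0.01
clock: 19.1
position: [0.4306, 0.1114, 0.2745]
ee_rot: [2.085, 1.718, 0.457]
force: [0.0, -0.8, -0.6]
width: 0.01
```

View pics/w20.png

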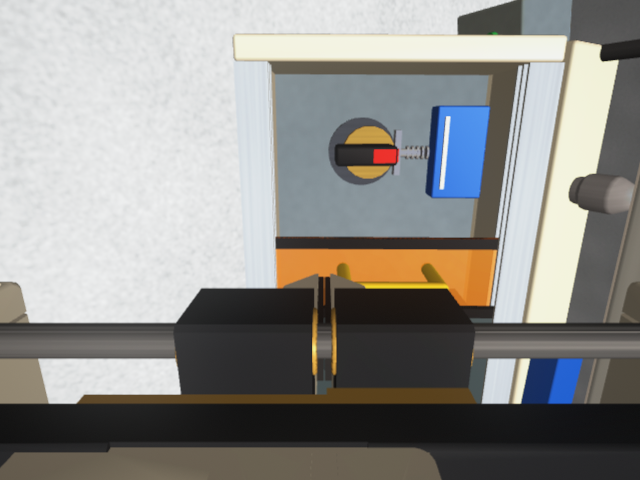

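View pics/s20c.png

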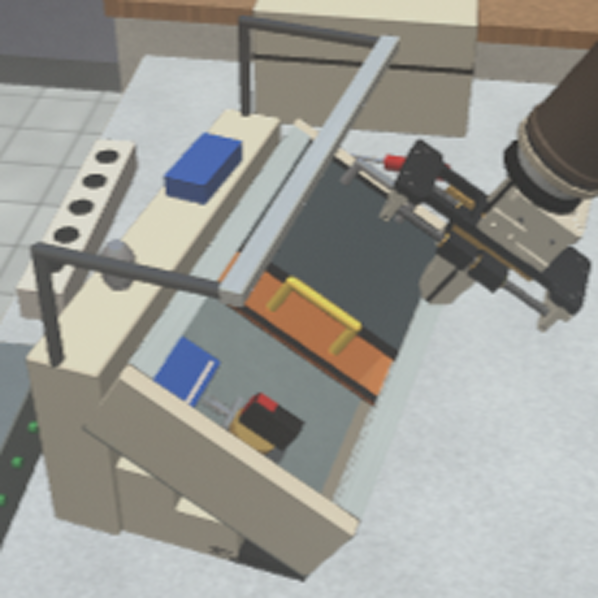

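View pics/c20.png

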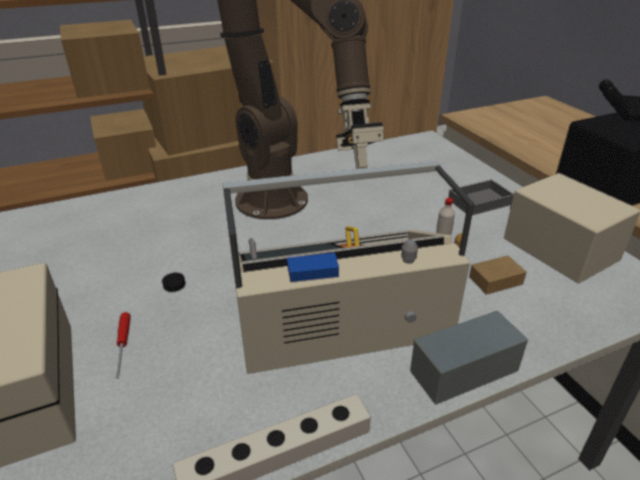

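```bash
python3 -c "
from h import *
from fit import W,proj
p=np.load('p.npy')
for yo in (.0449,.0549): print([proj('side',W(p,p[5]+s*p[6],yo,p[3]+.045)).round(1) for s in(1,-1)])
print([(195+u/2.6,150+v/2.6) for u,v in ((292,284),(357,328))])
b=cv2.imread('pics/s9c.png')
d=arm.observe();print(d['dq'].round(4),d['clock'])
"
```

```text
[array([305.8, 258.7]), array([330.9, 276.1])]
[array([304.5, 260.9]), array([329.8, 278.4])]
[(307.3076923076923, 259.2307692307692), (332.30769230769226, 276.15384615384613)]
[-0.0016 -0.0027 -0.002  -0.0025 -0.0027  0.0037 -0.0016] 19.25
```

The pull stands at its stop position (row 259.2 seen, 258.7 expected). Handing in.

```bash
python3 -c "
from cell import arm
print(arm.sign_off())"
```

```text
the job is handed in; nothing more can be done
None
```

I slid the orange rear door right to its stop and turned the cam until its red end pointed straight up the slope, then handed in at about 19.3 s. The hand-in reports no verdict.

**Door:** I gripped the yellow pull and moved it about 130 mm. At the end the position held at y = 0.0299 while the force rose, so it was at the stop. In the last side picture the pull sat within about 1.5 px of where it should be when fully open.

**Cam:** I pushed the bar grip with closed fingers. The bar's edge was within about 0.03 rad of straight up the slope after I let go, and looked the same once the arm had withdrawn.

**Surroundings:** The front door and the bystanders visible in the last scene and side pictures looked unmoved, by eye only. The arm was clear, with the force near zero.

**What went wrong or disagreed on the way:**
- **Joint 7 limit:** the last joint nearly reached its limit (-2.73 of -2.74) on the first approach, so I backed off and used the half-turned grasp.
- **Fingertip position:** the pictures and the first close on the pull put the fingertips about 6 mm behind the TCP, not 17 mm ahead as stated. That first close caught only the top of the bar. I went about 12 mm deeper and gripped it fully.
- **First cam push:** it caught the end face of the bar, with about 32 N on the wrist (24 N of it sideways). I withdrew and pushed on the side of the bar instead.
- **Console position fit:** it left errors of up to about 6 px in the side view, but it matched the wrist picture of the bay well.

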